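# Set and clamp the length stop in the smithy

## Task

Slide the slotted steel stop along its base until its red pointer lines up with the yellow line on the base. Then take the socket key from its wooden stand, set it fully down on the brass square screw head and tighten the screw clockwise until it comes up against its end stop, letting go of the key at least once partway to take a fresh hold of it; turn the screw only with the key, never with the fingers. Leave the key standing on the tightened screw with the stop still on the line, and do not disturb the other tools.

Things in the scene. Friction and masses are not known exactly. Their poses are not given: they have to be found in the camera images.
- jig: fixed dark steel base plate of the length-stop jig, 130 mm (its x) by 360 mm (its y), 14 mm thick, flat on the bench, yaw within 15 degrees; origin: centre of its underside; z up. A low guide bolt (radius 9 mm, top 27.5 mm above the bench) stands at jig (0, 20) mm. A grey scale runs along its +x edge.
- mark: yellow painted line on the base, 24 mm long across the slide direction, 4 mm wide, with a yellow diamond at its outer end; origin: middle of the line, about 14.5 mm above the bench, 50 mm to jig +x; same axes as the jig. It is 32 to 77 mm to jig +y of the jig's centre and only paint.
- stop (a joint): travel of the slotted stop along the jig's +y axis, m, 0 to 0.106; starts between 0 and 0.03; it takes about 5 N to slide and stays where it is left; it cannot lift or turn.
- pointer (a point): tip of the red pointer line (3 mm wide) on the +x edge of the slotted stop plate, 22 mm above the bench; axes as the jig's. It is on the mark when its position along jig y equals the mark's. The plate is 70 by 210 by 8 mm, its top 22 mm above the bench, with a long slot 14 mm wide.
- lug_top (a point): middle of the top edge of the stop's upright steel lug, 77 mm above the bench, the thing to hold or push the stop by: 70 mm wide along jig x, 14 mm thick along jig y, standing 55 mm above the slotted plate. 83 mm from the pointer along jig +y. The screw head is at least 80 mm away on its -y side.
- screw (a joint): turn of the clamp screw, rad, growing as it turns clockwise seen from above (tightening): starts between 0 and 0.5, end stop at 2.6; it turns stiffly (about 0.15 N m) and stays where it is left. The screw stands fixed on the jig at jig (0, -20) mm and does not move with the stop.
- screw_head (a point): brass square head of the clamp screw, 24 mm square, 22 mm high (its top edges have a 4 mm chamfer, leaving about 16 mm square); origin: centre of its underside, 25.5 mm above the bench, so its top is 47.5 mm above the bench; x and y axes normal to its flats, z up; turns with the screw. A round washer of 19 mm radius lies under it.
- stand: fixed dark wooden stand for the key: a 110 mm square, 8 mm thick foot with a 70 mm square, 32 mm high open box on it (walls 11 mm, inner well 48 mm square, its floor 11 mm above the bench); origin: centre of its underside; z up.
- key: loose socket key, about 0.35 kg, 132 mm tall, upright in the stand's well, flats roughly along its walls; origin: centre of its foot, 11 mm above the bench at the start; x, y normal to the flats. Steel foot 40 mm square, 32 mm high, with a 28 mm square hole from below, 18 mm deep, parallel to the flats; shank of 9 mm radius; pale wooden head (see key_head). It stands on the screw when let go.
- key_head (a point): middle of the key's pale wooden head, 114 mm above the key's origin; the head is 40 mm square and 36 mm high, its flats parallel to the foot's: hold it from above by either pair of flats. The socket fits the screw head in any of four quarter-turn positions, 2 mm clearance a side and about 0.18 rad of play either way; fully seated, its roof rests on the screw head and the key's origin is 4 mm above the head's origin.
- wax_tin: bystander: closed round steel tin, 72 mm across, 60 mm tall, about 140 mm beyond the stand; origin: centre of underside.
- chisel: bystander: short cold chisel, 130 mm long, 18 mm thick, lying about 130 mm in front of the stand; origin: under its middle.
Things that resemble listed ones, but are neither listed nor needed, are in the scene too. Leave any pink or purple look-alike of the key alone.

How it is judged:
By the outcome, as a careful person would: the job done as asked, in the order asked, and still so for the second after the job is handed in, with the robot touching nothing.
It also fails if it takes over 67 s, if anything falls off the work surface, if the arm or the gripper's body presses on something with over 40 N, if the wrist force passes 120 N, or if a joint passes its speed limit or range.

## Robot

A 6-joint arm with a two-finger parallel gripper is mounted at the origin on the work surface. World frame = base frame: x ahead of the robot, y to its left, z up, the work surface at z = 0. Lengths are in mm, angles in degrees, forces in N, time in s.
With the tool pointing down it reaches from about 375 to 925 mm from the base axis. Payload 5.7 kg.
Tool frame: the origin (TCP) lies midway between the tips of the shut fingers; the grasp point (between the pads) lies 19 mm behind it; z points along the fingers, y is the direction in which the jaws open and shut (so a half turn about z gives the same grasp; the last joint's range is limited). The gripper opens to 85 mm and grips with 20 to 120 N. Pads are 22 mm wide; open, the fingers measure 114 mm over their backs; the gripper's body (76 mm by 85 mm) begins 54 mm behind the grasp point. The pads swing forward as they close: fully open they stand 13 mm farther back than shut.
Start: joints at [-75.636, 20.558, 86.54, -0, 72.909, -6.595], TCP at [214.601, -560.276, 231.267] pointing down, gripper open.
Joint ranges: [-170.27, 170.27], [-57.76, 135], [12.27, 136.19], [-55.21, 235.2], [11.17, 155.16], [-170.74, 170.74]. Speed limits (degrees/s): [136.94, 136.94, 180, 180, 180, 180].

## Interface

Orientations are given as [roll, pitch, yaw] about the fixed x, y, z axes, in that order (R = Rz(yaw) Ry(pitch) Rx(roll)).
In Python, from rig import ctrl gives the robot as it stands.
- The arm moves only by the tool move_arm, never from a script. Its argument "deltas" is a list of rows, each a list of 5 numbers: the shift along the tool's x, y, z in mm, then the turn about the tool's z in rad, then the opening in per cent of the stroke, from 0 (shut) to 100 (fully open). A call has 1 to 5 rows; each row shifts and turns the commanded pose from where the row before left it, along the tool's axes as they then stand; what a row does not reach is not made up. A row lasts 1/12 s, in which the tool goes at most 41.7 mm and 7.16 degrees, less where a joint would pass 70% of its speed; a pose out of reach is approached as far as the arm can. A call is refused whole if a number of a shift passes 41.7 or a number of a turn 0.125, either way. A call with a gripper value outside its range is refused whole. The fingers move at their own pace and stop on an object; "newtons" is the grip in N (left out, the last holds). Time passes only in rows, so rows that do not move let the fingers close. It gives the time, the measured TCP pose, the force and the opening at its end, in the units of the state.
- ctrl.get_state(): the state, without advancing time (a new reading comes with each control period).
- ctrl.grab_frame(name): name is "side" or "top"; returns a dict with "img" (400x640x3 uint8, red, green, blue), "depth" (400x640 float32, mm along the optical axis (not along the pixel's ray), 0 where there is no reading), "fx", "fy", "cx", "cy" (pixels), "R" (3x3) and "t" (3): a world point X has camera coordinates R X + t. Camera axes: x right, y down, z forward; pixel columns grow to the right and rows downward; lengths in mm; the calibration is good to about 2 mm. A picture is of the moment at which its call begins.
- ctrl.finish_job(): hands the job in, once; it reports no verdict.
The state is a dict: "time": time; "qpos": joint angles; "joint_vel": joint speeds; "joint_torque": joint torques, N m; "ee_pos": TCP position; "ee_rot": TCP orientation; "ft_force": force on the tool from outside, world axes, zero at the start; "ft_torque": the same for the moment, N m; "opening": opening from 0.0 (shut) to 1.0 (fully open).
Only numpy, scipy, OpenCV 4.12 (cv2) and the standard library are available. Lean on these libraries where they do the work, as an engineer would, in place of code of your own. Each camera call takes 0.05 s, during which the arm holds its last target.

## Working session

There is one attempt and no reset: what is moved stays moved. The work goes in short steps, Python scripts to look and compute and a tool call to move; the robot and the scene stay as the last step left them, time stands still between calls to the robot, and variables do not carry over. Pictures are saved under pics/ and viewed, and the job is handed in when it is done.

Besides the shell and the picture viewer there is one more tool, called in YAML: its name, and indented under it one key for each argument. move_arm: Moves the arm, as the interface text tells. Its arguments: {"type":"object","properties":{"deltas":{"type":"array"},"newtons":{"type":"number"}},"required":["deltas"]}

```bash
mkdir -p pics; ls
cat > h.py <<'E'
import numpy as np, cv2
from rig import ctrl
def grab(n,tag):
    f=ctrl.grab_frame(n); np.savez(f'{tag}.npz',**f); cv2.imwrite(f'pics/{tag}.png',f['img'][:,:,::-1]); return f
def load(tag): return dict(np.load(f'{tag}.npz'))
def world(f,u,v,z=None,d=None):
    r=np.array([(u-f['cx'])/f['fx'],(v-f['cy'])/f['fy'],1.0]); R=f['R'];t=f['t']
    if z is None:
        if d is None: d=f['depth'][int(round(v)),int(round(u))]
        return R.T@(r*d-t)
    c=-R.T@t; w=R.T@r; return c+w*(z-c[2])/w[2]
def pix(f,X):
    c=f['R']@np.array(X,float)+f['t']; return (f['fx']*c[0]/c[2]+f['cx'],f['fy']*c[1]/c[2]+f['cy'])
def crop(f,u0,v0,u1,v1,s,name):
    im=f['img'][v0:v1,u0:u1,::-1]; cv2.imwrite(f'pics/{name}.png',cv2.resize(im,None,fx=s,fy=s,interpolation=cv2.INTER_CUBIC))
E
python3 - <<'E'
from h import *
for n in('top','side'):
    f=grab(n,n+'0'); print(n,f['fx'],f['cx'],f['cy'],-f['R'].T@f['t'],f['R'])
print(ctrl.get_state())
E
```

```text
pics
top 398.22675072615453 306.8265866138553 199.08305598785643 [471.46865112  28.94516651 917.50069123] [[-0.02239139 -0.99928641 -0.03041865]
 [-0.99895355  0.02357693 -0.03919105]
 [ 0.03988026  0.02950928 -0.99876863]]
side 430.37705472058224 328.8516078473152 206.6773533974715 [169.66022138 610.31597592 769.84719434] [[-0.86440842 -0.50261463 -0.01328935]
 [-0.34515969  0.61241822 -0.7112023 ]
 [ 0.36559933 -0.61018231 -0.70286178]]
{'time': 0.1, 'qpos': array([-7.56381699e+01,  2.05953766e+01,  8.65914332e+01,  2.20983543e-04,
        7.29084372e+01, -6.59525539e+00]), 'joint_vel': array([-0.01919803, -0.06415717, -0.16381741, -0.0034617 , -0.01737547,
       -0.00710919]), 'joint_torque': array([-5.69913864e-04, -5.28653705e+01, -2.79350173e+01, -2.85981205e-04,
        5.06071505e-03, -3.75732964e-05]), 'ee_pos': array([ 214.44107757, -559.73054829,  230.53032632]), 'ee_rot': array([-1.79905408e+02, -1.11493040e-02,  2.09570112e+01]), 'ft_force': array([-0.42315448, -0.09934081, -0.68689691]), 'ft_torque': array([ 0.00070716, -0.03604563,  0.00047765]), 'opening': 0.9988516773312222}
```

View pics/top0.png

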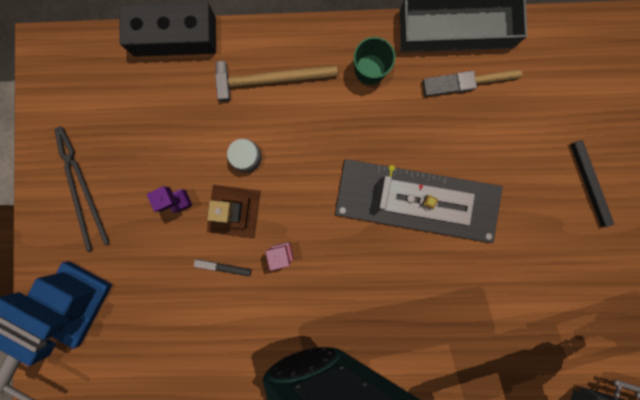

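View pics/side0.png

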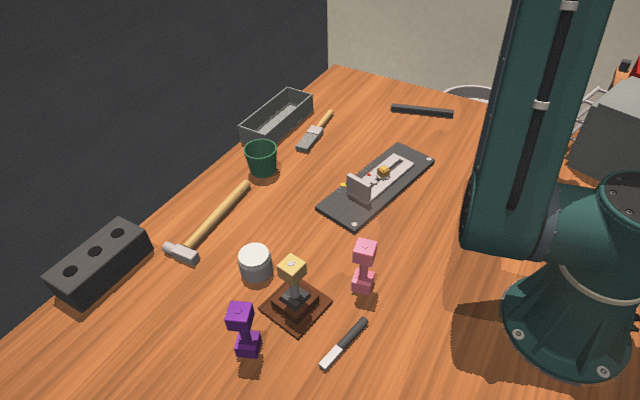

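Candidates for the key, in the top view: pale-headed key in the wooden stand (220,211), purple look-alike (168,199) and pink look-alike (279,257). By the description I choose the pale one in the stand. The stop is the slotted plate at (428,201), its lug at (388,193).

Run:
```python
from h import *
f=load('top0'); crop(f,330,150,510,250,4.4,'c1'); crop(f,140,130,300,290,3.7,'c2')
f=load('side0'); crop(f,310,135,440,235,6,'c3')
```

```text
(no output)
```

View pics/c1.png

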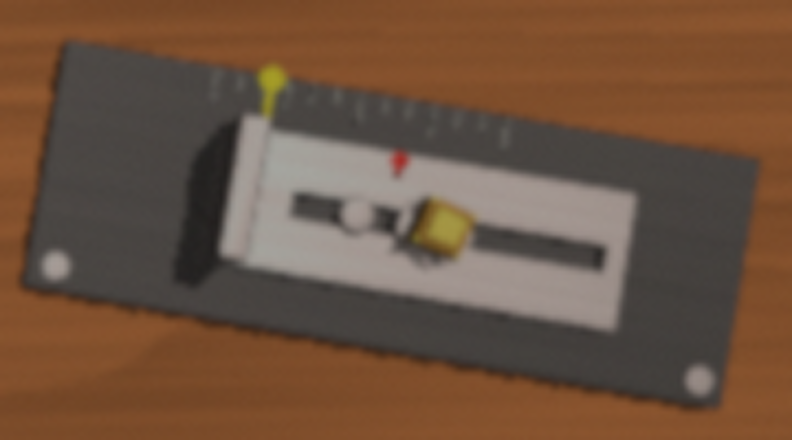

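View pics/c2.png

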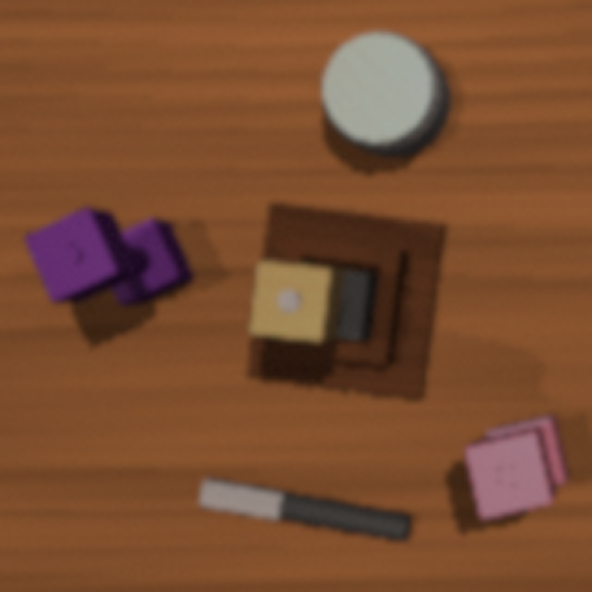

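View pics/c3.png

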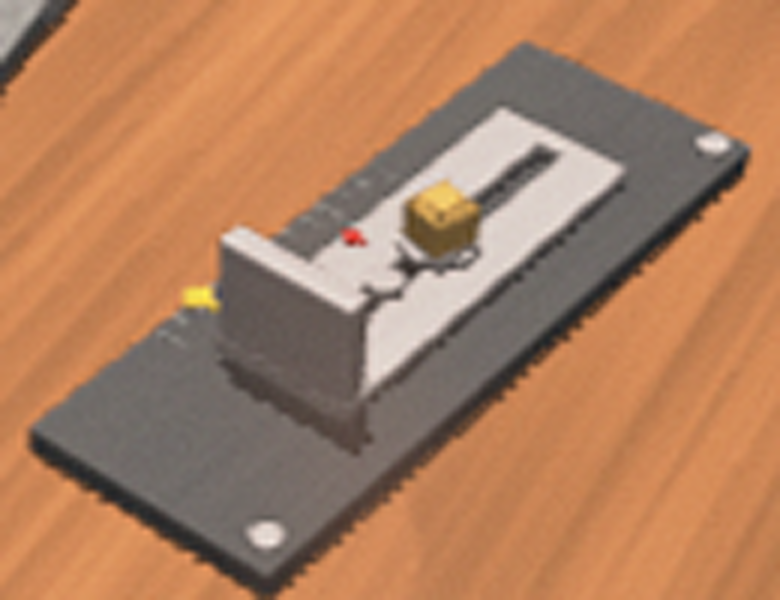

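Run:
```python
from h import *
f=load('top0')
crop(f,405,180,455,220,14,'c4')
g=load('side0'); crop(g,365,150,405,185,15,'c5'); crop(g,255,245,335,325,7,'c6')
def P(u,v,s,o,z): return world(f,o[0]+(u+.5)/s-.5,o[1]+(v+.5)/s-.5,z)
c=[P(*p,4.4,(330,150),14) for p in[(65,40),(760,160),(720,408),(22,287)]]
c=np.array(c);print('jig',c,c.mean(0)); 
ey=(c[0]+c[3]-c[1]-c[2])[:2];print(np.linalg.norm(ey)/2,np.degrees(np.arctan2(ey[1],ey[0]))-90)
for n,p,z in[('mark dia',(271,77),14.5),('mark end',(268,113),14.5),('pointer base',(397,172),22),('ptr',(402,152),22),('screw',(444,228),47.5),('bolt',(357,215),27.5)]:print(n,P(*p,4.4,(330,150),z))
h=np.array([P(*p,3.7,(140,130),143) for p in[(258,260),(332,263),(328,343),(250,338)]]);print(h,h.mean(0))
e=h[0]+h[3]-h[1]-h[2];print(np.degrees(np.arctan2(e[1],e[0])))
h=np.array([P(*p,3.7,(140,130),8) for p in[(272,205),(445,225),(422,398),(250,378)]]);print('stand',h.mean(0))
e=h[0]+h[3]-h[1]-h[2];print(np.degrees(np.arctan2(e[1],e[0])),np.linalg.norm(e)/2)
X=np.array([world(f,u,v) for u in range(212,227) for v in range(205,218)]);print(np.median(X[:,2]))
```

```text
jig [[ 597.40187468  -31.85029322   14.        ]
 [ 526.58722079 -383.2458434    14.        ]
 [ 401.20192402 -358.05480529   14.        ]
 [ 470.37736663   -6.46234467   14.        ]] [ 498.89209653 -194.90332164   14.        ]
358.3955114269543 -11.262315281390599
mark dia [ 575.3980112  -136.96908695   14.5       ]
mark end [ 556.87331082 -134.86768818   14.5       ]
pointer base [ 524.46678001 -197.68988431   22.        ]
ptr [ 534.57856426 -200.54891595   22.        ]
screw [ 494.79054112 -213.2590147    47.5       ]
bolt [ 502.90498514 -175.55777009   27.5       ]
[[505.29327618 243.09392451 143.        ]
 [502.77506392 203.64146706 143.        ]
 [460.54206859 206.39025442 143.        ]
 [464.09024739 247.88582723 143.        ]] [483.17516402 225.2528683  143.        ]
85.7141626666565
stand [484.22243065 225.01366732   8.        ]
82.13458316118805 108.54298672392073
142.09005256673748
```

View pics/c4.png

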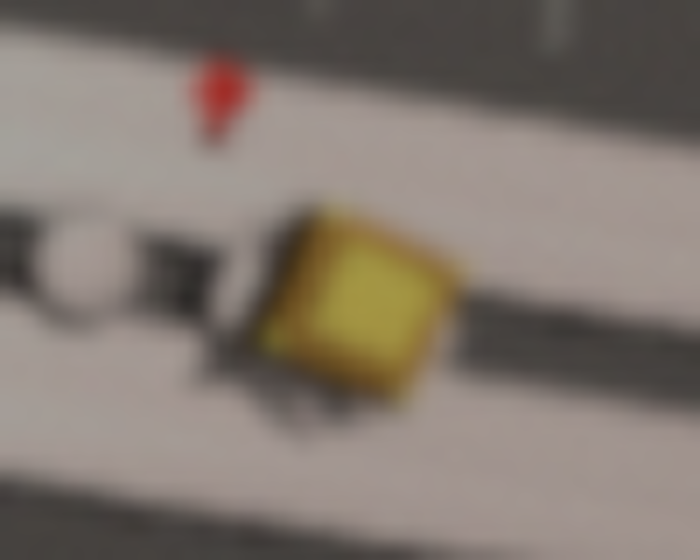

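View pics/c6.png

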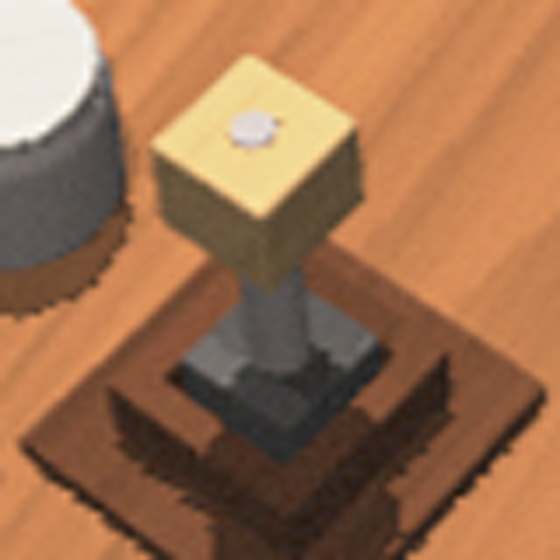

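View pics/c5.png

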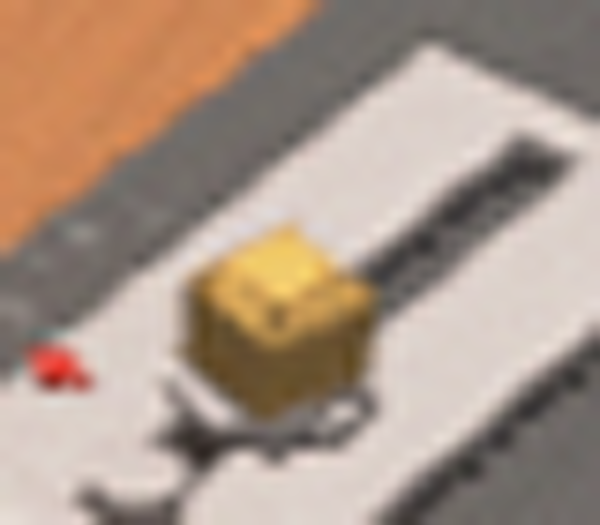

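Seen: the mark diamond is at about (391,168) and the red pointer at (421,186). The brass head is at (431,201), with the bolt at (411,199) and the lug at (386,193). The key stands upright in its stand at (219,211). The stop needs about 69 mm of travel along +y, so I'll grip the lug across its thickness.

```bash
cat >> h.py <<'E'
O=np.array([498.9,-194.9]); YAW=-11.3
a=np.radians(YAW); EX=np.array([np.cos(a),np.sin(a)]); EY=np.array([-np.sin(a),np.cos(a)])
def jig(x,y): return O+x*EX+y*EY
def tojig(p): d=np.asarray(p)[:2]-O; return d@EX,d@EY
from scipy.spatial.transform import Rotation as Rn
def go(x,y,z,yaw):
    s=ctrl.get_state(); R=Rn.from_euler('xyz',s['ee_rot'],degrees=True)
    d=R.inv().apply(np.array([x,y,z])-s['ee_pos'])
    dy=(yaw-s['ee_rot'][2]+180)%360-180
    print('t',round(s['time'],2),'pos',s['ee_pos'].round(1),'rot',s['ee_rot'].round(2),'q',s['qpos'].round(0),'F',s['ft_force'].round(1),'T',s['ft_torque'].round(2),'op',round(s['opening'],3))
    print('tool delta',d.round(1),'turn rad',round(-np.radians(dy),3))
E
python3 - <<'E'
from h import *
f=load('top0')
h=np.array([world(f,330+(u+.5)/4.4-.5,150+(v+.5)/4.4-.5,77) for u,v in[(243,115),(270,118),(243,262),(220,258)]]);print(h.mean(0),tojig(h.mean(0)))
for p,z in[((271,77),14.5),((268,113),14.5),((397,172),22),((402,152),22)]: print(tojig(world(f,330+(p[0]+.5)/4.4-.5,150+(p[1]+.5)/4.4-.5,z)))
go(*jig(0,85),150,-11.3)
E
```

```text
[ 515.25443157 -111.04046111   77.        ] (np.float64(-0.39455797826018413), np.float64(85.43848090149453))
(np.float64(63.663732088554), np.float64(71.7973928565805))
(np.float64(45.086378358783946), np.float64(70.22821167999106))
(np.float64(25.617826319330952), np.float64(2.2739105102390393))
(np.float64(36.09380640951971), np.float64(1.4516673091699919))
t 0.1 pos [ 214.4 -559.7  230.5] rot [-1.7991e+02 -1.0000e-02  2.0960e+01] q [-76.  21.  87.   0.  73.  -7.] F [-0.4 -0.1 -0.7] T [ 0.   -0.04  0.  ] op 0.999
tool delta [ 441.5 -310.7   81.1] turn rad 0.563
```

move_arm:
  deltas:
    - [0,0,0,0.1126,100]
    - [0,0,0,0.1126,100]
    - [0,0,0,0.1126,100]
    - [0,0,0,0.1126,100]
    - [0,0,0,0.1126,100]
  newtons: 40

```text
time: 0.52
ee_pos: [214.5, -559.9, 230.8]
ee_rot: [-179.9, 0.0, -11.6]
ft_force: [0.1, -0.2, 0.0]
opening: 0.996
```

Run:
```python
from h import *
go(*jig(0,85),150,-11.3)
```

```text
t 0.52 pos [ 214.5 -559.9  230.8] rot [-1.7994e+02  3.0000e-02 -1.1620e+01] q [-76.  21.  87.  -0.  73.  26.] F [ 0.1 -0.2  0. ] T [-0.03  0.05 -0.02] op 0.996
tool delta [ 204.6 -499.7   81.2] turn rad -0.006
```

move_arm:
  deltas:
    - [13.6,-33.3,0,0,100]
    - [13.6,-33.3,0,0,100]
    - [13.6,-33.3,0,0,100]
    - [13.6,-33.3,0,0,100]
    - [13.6,-33.3,0,0,100]

```text
time: 0.93
ee_pos: [314.3, -408.6, 230.9]
ee_rot: [-180.0, 0.0, -11.3]
ft_force: [0.6, 0.3, -0.2]
opening: 1.001
```

move_arm:
  deltas:
    - [13.6,-33.3,0,0,100]
    - [13.6,-33.3,0,0,100]
    - [13.6,-33.3,0,0,100]
    - [13.6,-33.3,0,0,100]
    - [13.6,-33.3,0,0,100]

```text
time: 1.35
ee_pos: [413.6, -258.6, 231.1]
ee_rot: [-180.0, 0.0, -11.3]
ft_force: [0.3, -0.6, 0.6]
opening: 1.0
```

move_arm:
  deltas:
    - [13.6,-33.3,10,0,100]
    - [13.6,-33.3,20,0,100]
    - [13.6,-33.3,20,0,100]
    - [13.6,-33.3,20,0,100]
    - [0,0,5,0,100]

```text
time: 1.77
ee_pos: [493.4, -134.9, 153.5]
ee_rot: [-179.8, 0.2, -11.1]
ft_force: [0.4, 0.1, 0.2]
opening: 0.999
```

Run:
```python
from h import *
go(*jig(0,85),48,-11.3)
```

```text
t 1.77 pos [ 493.4 -134.9  153.5] rot [-179.81    0.18  -11.08] q [-23.  19. 102.   0.  59.  78.] F [0.4 0.1 0.2] T [ 0.03  0.04 -0.01] op 0.999
tool delta [ 17.6 -26.8 105.5] turn rad 0.004
```

move_arm:
  deltas:
    - [17.2,-25.5,0,0,100]
    - [0,0,35,0,100]
    - [0,0,35,0,100]
    - [0,0,25,0,100]
    - [0,0,12,0,60]

```text
time: 2.18
ee_pos: [512.1, -118.0, 46.1]
ee_rot: [-180.0, 0.3, -11.3]
ft_force: [-0.4, 0.1, -0.4]
opening: 0.884
```

Run:
```python
from h import *
go(*jig(0,85.4),46,-11.3)
f=grab('side','side1'); crop(f,290,100,450,230,5,'d1')
```

```text
t 2.18 pos [ 512.1 -118.    46.1] rot [-179.95    0.31  -11.27] q [-21.  29. 106.  -0.  46.  81.] F [-0.4  0.1 -0.4] T [0.   0.02 0.01] op 0.884
tool delta [ 2.2 -7.4  0.1] turn rad 0.001
```

View pics/d1.png

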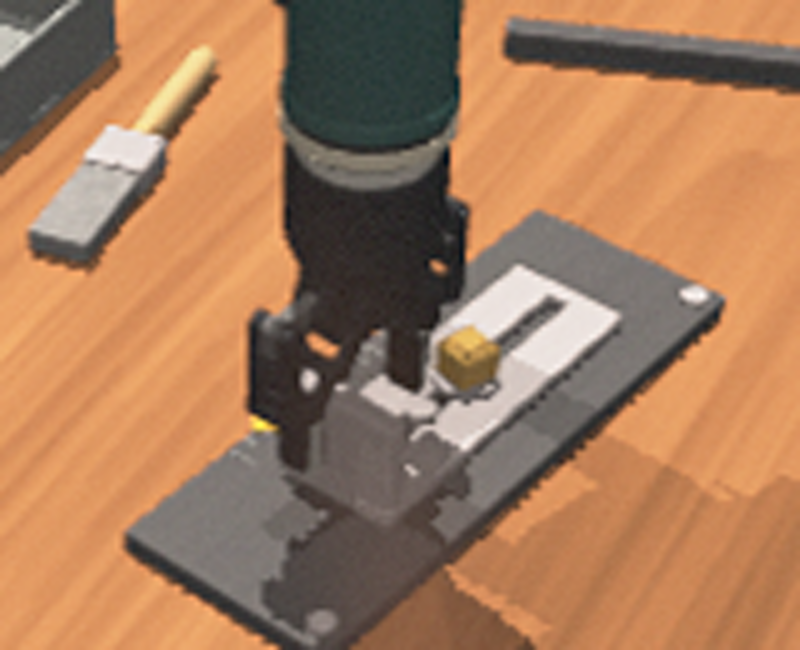

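The fingers straddle the lug. I'll centre and close.

move_arm:
  deltas:
    - [2.2,-7.4,0,0,60]
    - [0,0,0,0,30]
    - [0,0,0,0,10]
    - [0,0,0,0,0]
    - [0,0,0,0,0]
  newtons: 40

```text
time: 2.65
ee_pos: [519.2, -112.4, 50.8]
ee_rot: [180.0, -0.2, -11.3]
ft_force: [-1.5, 0.3, 6.0]
opening: 0.154
```

move_arm:
  deltas:
    - [0,0,0,0,0]
    - [0,0,0,0,0]
    - [0,0,0,0,0]

```text
time: 2.9
ee_pos: [519.2, -112.4, 50.7]
ee_rot: [180.0, -0.2, -11.3]
ft_force: [-0.7, -0.4, 7.0]
opening: 0.152
```

Run:
```python
from h import *
go(*jig(0,85.4+69),46,-11.3); print(tojig(ctrl.get_state()['ee_pos']))
```

```text
t 2.9 pos [ 519.2 -112.4   50.7] rot [ 1.7998e+02 -1.6000e-01 -1.1310e+01] q [-20.  28. 105.   0.  46.  82.] F [-0.7 -0.4  7. ] T [-0.02  0.11 -0.07] op 0.152
tool delta [ -3.7 -69.6   4.7] turn rad -0.0
(np.float64(3.725308799969819), np.float64(84.83326737580805))
```

move_arm:
  deltas:
    - [0,-10,0,0,0]
    - [0,-14,0,0,0]
    - [0,-14,0,0,0]
    - [0,-14,0,0,0]
    - [0,-10,0,0,0]

```text
time: 3.32
ee_pos: [531.4, -51.7, 50.7]
ee_rot: [179.9, -0.2, -11.3]
ft_force: [-1.9, -6.3, 5.4]
opening: 0.16
```

move_arm:
  deltas:
    - [0,-4,0,0,0]
    - [0,0,0,0,0]

```text
time: 3.48
ee_pos: [532.4, -46.9, 50.8]
ee_rot: [-180.0, -0.2, -11.3]
ft_force: [0.4, 3.3, 7.4]
opening: 0.154
```

Run:
```python
from h import *
go(*jig(0,85.4+69),46,-11.3); print(tojig(ctrl.get_state()['ee_pos']))
f=grab('top','top2'); crop(f,330,150,510,250,4.4,'e1'); crop(f,370,155,430,200,13,'e1b')
f=grab('side','side2'); crop(f,310,120,440,225,6,'e2')
```

```text
t 3.48 pos [532.4 -46.9  50.8] rot [-1.800e+02 -1.700e-01 -1.126e+01] q [-12.  29. 105.   0.  46.  89.] F [0.4 3.3 7.4] T [ 0.32 -0.03 -0.1 ] op 0.154
tool delta [-3.9 -2.7  4.7] turn rad 0.001
(np.float64(3.8599938624830004), np.float64(151.68980529516526))
```

View pics/e1.png

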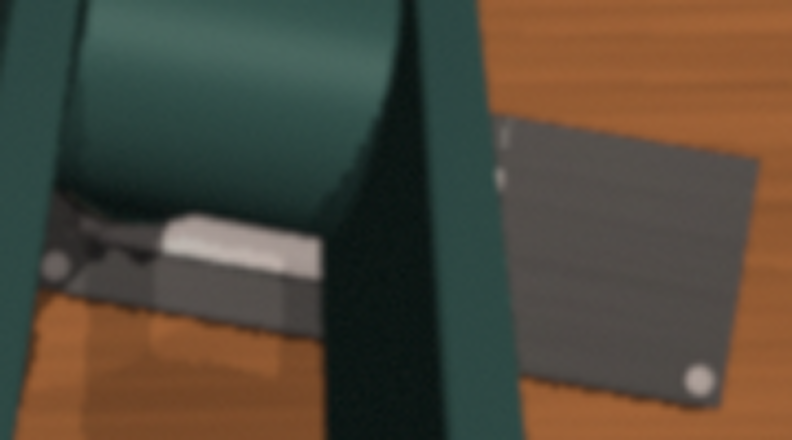

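View pics/e2.png

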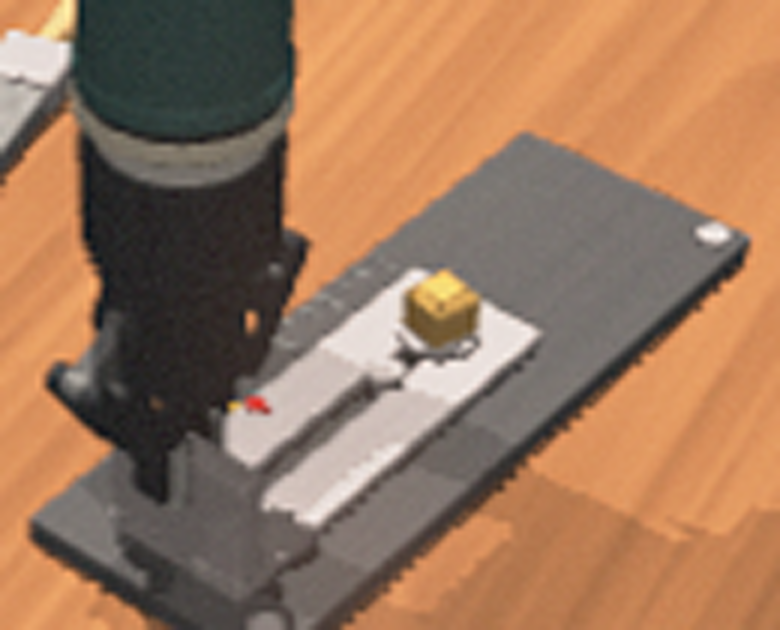

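View pics/e1b.png

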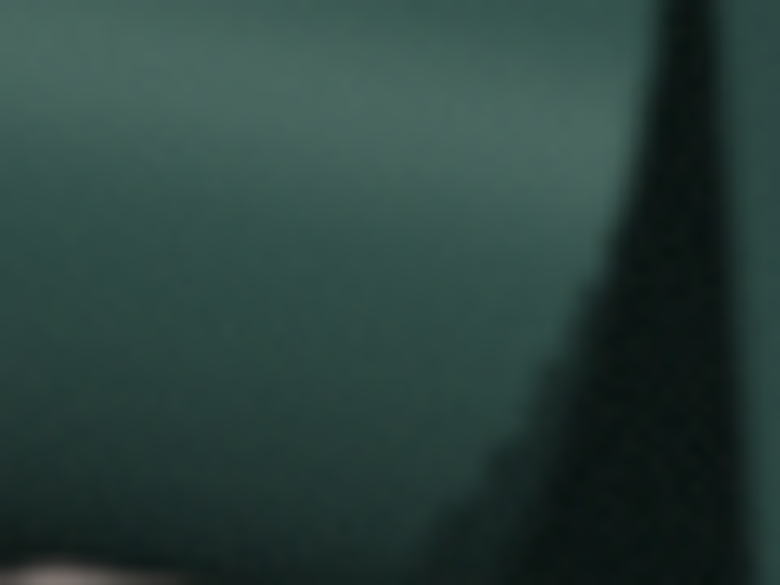

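The side view shows the pointer (352,187) nearly on the mark. I'll compare them in larger side crops.

Run:
```python
from h import *
f=load('side0'); crop(f,330,165,380,195,16,'e3')
f=load('side2'); crop(f,330,170,380,200,16,'e4')
```

```text
(no output)
```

View pics/e3.png

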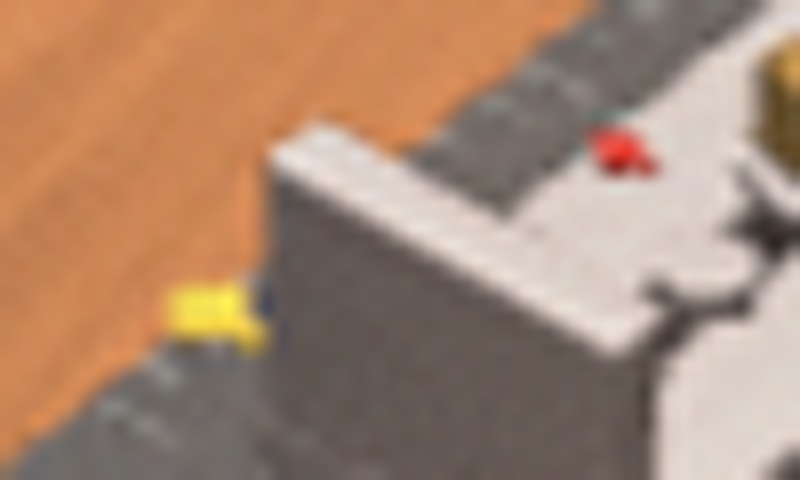

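View pics/e4.png

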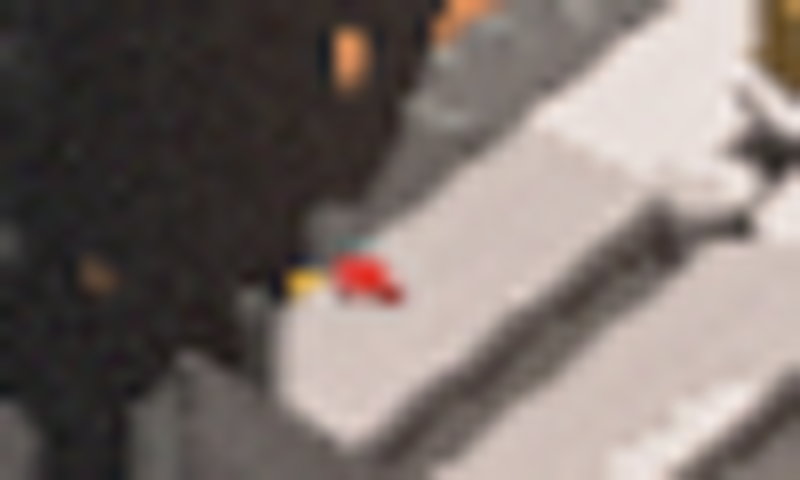

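Run:
```python
from h import *
f=load('side0')
def P(u,v,o,z): return np.round(tojig(world(f,o[0]+(u+.5)/16-.5,o[1]+(v+.5)/16-.5,z)),2)
print('mark0 dia',P(212,313,(330,165),14.5),'line vis',P(258,338,(330,165),14.5))
print('red0',P(615,148,(330,165),22),P(650,168,(330,165),22))
print('red2',P(360,272,(330,170),22),P(395,293,(330,170),22),'mark2',P(305,285,(330,170),14.5))
```

```text
mark0 dia [61.38 71.66] line vis [51.68 71.46]
red0 [31.61  2.65] [24.04  2.92]
red2 [31.68 69.8 ] [24.19 70.04] mark2 [41.63 71.53]
```

move_arm:
  deltas:
    - [0,-1.7,0,0,0]
    - [0,0,0,0,0]
    - [0,0,0,0,0]

```text
time: 3.83
ee_pos: [532.5, -46.2, 50.7]
ee_rot: [180.0, -0.2, -11.3]
ft_force: [-1.1, -1.9, 7.0]
opening: 0.154
```

Run:
```python
from h import *
go(*jig(0,85.4+69),46,-11.3); print(tojig(ctrl.get_state()['ee_pos']))
f=grab('side','side3'); crop(f,330,170,380,200,16,'e5')
```

```text
t 3.83 pos [532.5 -46.2  50.7] rot [ 1.7997e+02 -1.7000e-01 -1.1290e+01] q [-12.  29. 105.  -0.  46.  89.] F [-1.1 -1.9  7. ] T [-0.23  0.11 -0.12] op 0.154
tool delta [-3.9 -2.   4.7] turn rad 0.0
(np.float64(3.849898645533061), np.float64(152.4314688327169))
```

View pics/e5.png

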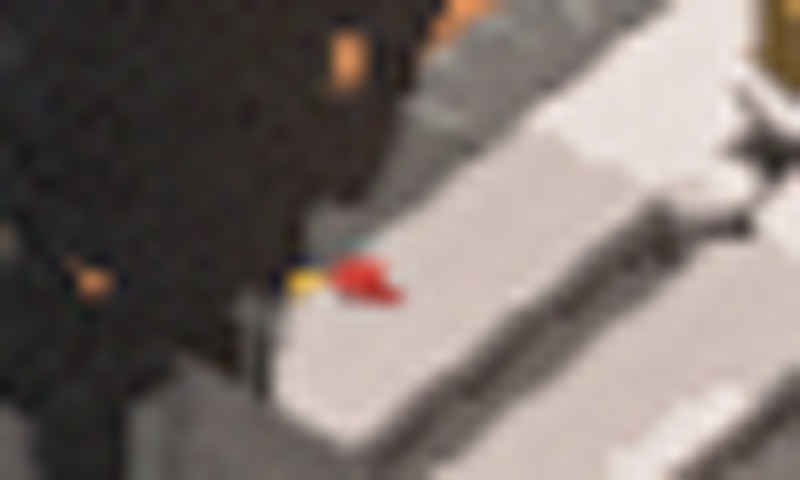

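move_arm:
  deltas:
    - [0,-1.0,0,0,0]
    - [0,0,0,0,0]
    - [0,0,0,0,0]

```text
time: 4.13
ee_pos: [532.7, -45.6, 50.8]
ee_rot: [179.9, -0.2, -11.3]
ft_force: [-1.6, -3.9, 6.2]
opening: 0.154
```

Run:
```python
from h import *
go(*jig(0,85.4+69),46,-11.3); print(tojig(ctrl.get_state()['ee_pos']))
f=grab('side','side4'); crop(f,330,170,380,200,16,'e6')
```

```text
t 4.13 pos [532.7 -45.6  50.8] rot [ 1.7995e+02 -1.7000e-01 -1.1290e+01] q [-12.  29. 105.  -0.  46.  89.] F [-1.6 -3.9  6.2] T [-0.55  0.13 -0.1 ] op 0.154
tool delta [-3.9 -1.4  4.8] turn rad 0.0
(np.float64(3.8611593733704117), np.float64(153.02354976439057))
```

View pics/e6.png

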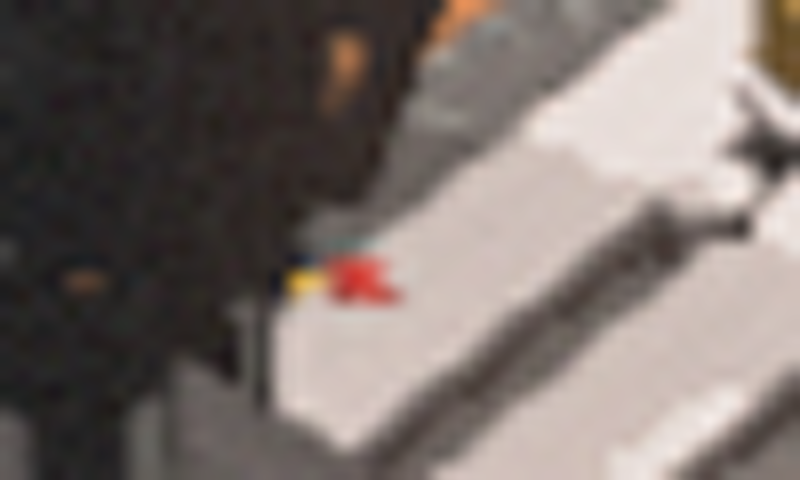

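move_arm:
  deltas:
    - [0,-0.9,0,0,0]
    - [0,0,0,0,0]
    - [0,0,0,0,0]
    - [0,0,0,0,20]
    - [0,0,0,0,40]

```text
time: 4.6
ee_pos: [532.0, -43.8, 49.8]
ee_rot: [-180.0, -0.0, -11.3]
ft_force: [-0.4, -0.9, -0.3]
opening: 0.327
```

move_arm:
  deltas:
    - [0,0,-10,0,60]
    - [0,0,-30,0,60]
    - [0,0,-35,0,60]
    - [0,0,-35,0,60]
    - [0,0,-35,0,60]

```text
time: 5.02
ee_pos: [531.1, -43.3, 196.4]
ee_rot: [-180.0, 0.0, -11.3]
ft_force: [1.7, -0.4, -0.3]
opening: 0.6
```

Run:
```python
from h import *
go(483,225.2,210,-5)
f=grab('side','side5'); crop(f,330,170,380,200,16,'e7')
```

```text
t 5.02 pos [531.1 -43.3 196.4] rot [-1.7998e+02  4.0000e-02 -1.1290e+01] q [-12.  17.  97.   0.  66.  89.] F [ 1.7 -0.4 -0.3] T [-0.02 -0.07 -0.02] op 0.6
tool delta [ -99.8 -253.9  -13.5] turn rad -0.11
```

View pics/e7.png

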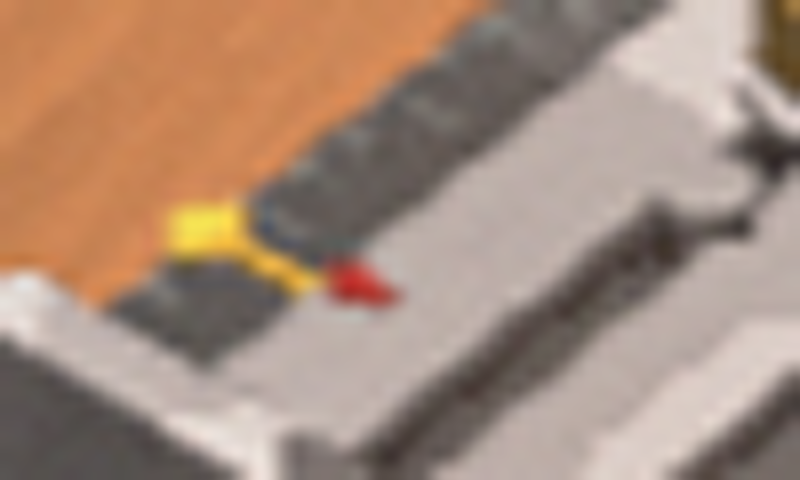

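Run:
```python
from h import *
f=load('side0')
def P(f,u,v,s,o,z): return world(f,o[0]+(u+.5)/s-.5,o[1]+(v+.5)/s-.5,z)
h=np.array([P(f,*p,7,(255,245),143) for p in[(250,55),(357,127),(262,218),(153,147)]]);print(h,h.mean(0))
for i in range(4):
    e=h[(i+1)%4]-h[i];print(np.degrees(np.arctan2(e[1],e[0]))%90,np.linalg.norm(e))
k=[P(f,*p,7,(255,245),11+32) for p in[(172,372),(388,350),(285,462)]];print(k)
# screw side c5 s15 o(365,150): outer edge of head bottom of chamfer z=43.5
# screw top c4 s14 o(405,180)
t=load('top0')
h=np.array([P(t,*p,14,(405,180),43.5) for p in[(322,205),(465,270),(403,402),(262,340)]]);print(h,h.mean(0))
for i in range(4):
    e=h[(i+1)%4]-h[i];print(np.degrees(np.arctan2(e[1],e[0]))%90,np.linalg.norm(e))
h=np.array([P(f,*p,15,(365,150),43.5) for p in[(187,285),(282,332),(378,295)]]);print(h)
for i in range(2):
    e=h[(i+1)%4]-h[i];print(np.degrees(np.arctan2(e[1],e[0]))%90,np.linalg.norm(e))
print((h[0]+h[2])/2, 'expected',jig(0,-20))
f=load('side5')
for p,z in[((205,233),14.5),((300,281),14.5),((345,275),22),((390,297),22)]: print(np.round(tojig(P(f,*p,16,(330,170),z)),2))
```

```text
[[497.38148144 207.04988252 143.        ]
 [459.45617815 213.37825021 143.        ]
 [464.90729509 250.01914188 143.        ]
 [502.2172106  245.18506526 143.        ]] [480.99054132 228.90808497 143.        ]
80.52667753364668 38.44966667783569
81.53809106080243 37.044157685380924
82.61757237959493 37.62177683596503
82.77318252173217 38.44055721600429
[array([504.53505018, 249.7057144 ,  43.        ]), array([455.22077325, 213.16065404,  43.        ]), array([460.63974773, 258.21925987,  43.        ])]
[[ 510.84916108 -208.47040831   43.5       ]
 [ 500.2123229  -230.14851924   43.5       ]
 [ 479.93077291 -219.8910158    43.5       ]
 [ 490.06291134 -198.50556988   43.5       ]] [ 495.26379206 -214.25387831   43.5       ]
63.86411435793376 24.147107903990307
63.17174846010539 22.72790458892766
64.64903127316968 23.664266867244436
64.38714181728383 23.051381377907042
[[ 508.85394176 -205.93091602   43.5       ]
 [ 488.92574342 -202.44816038   43.5       ]
 [ 478.56261182 -219.76390557   43.5       ]]
80.086808104552 20.230241620292944
59.100312102923 20.179928838914485
[ 493.70827679 -212.8474108    43.5       ] expected [ 494.98107712 -214.51229317]
[62.26 72.41]
[42.87 71.31]
[33.07 71.94]
[24.2  71.32]
```

move_arm:
  deltas:
    - [-13,-33,0,-0.01,60]
    - [-13,-33,0,-0.02,60]
    - [-13,-33,0,-0.02,60]
    - [-13,-33,0,-0.02,60]
    - [-13,-33,0,-0.02,70]

```text
time: 5.48
ee_pos: [494.2, 131.2, 194.9]
ee_rot: [-180.0, -0.0, -6.1]
ft_force: [-0.0, 0.7, -0.6]
opening: 0.695
```

Run:
```python
from h import *
go(483,225.2,210,-5)
```

```text
t 5.48 pos [494.2 131.2 194.9] rot [-1.7997e+02 -3.0000e-02 -6.1100e+00] q [  7.  15. 100.   0.  64. 103.] F [-0.   0.7 -0.6] T [ 0.03 -0.02  0.01] op 0.695
tool delta [-21.1 -92.2 -15. ] turn rad -0.019
```

Run:
```python
from h import *
f=load('top0')
crop(f,203,193,245,228,17,'k1')
g=load('side0'); crop(g,270,250,315,290,16,'k2')
grab('top','top6'); t=load('top6'); crop(t,330,150,510,250,4.4,'k3')
```

```text
(no output)
```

View pics/k1.png

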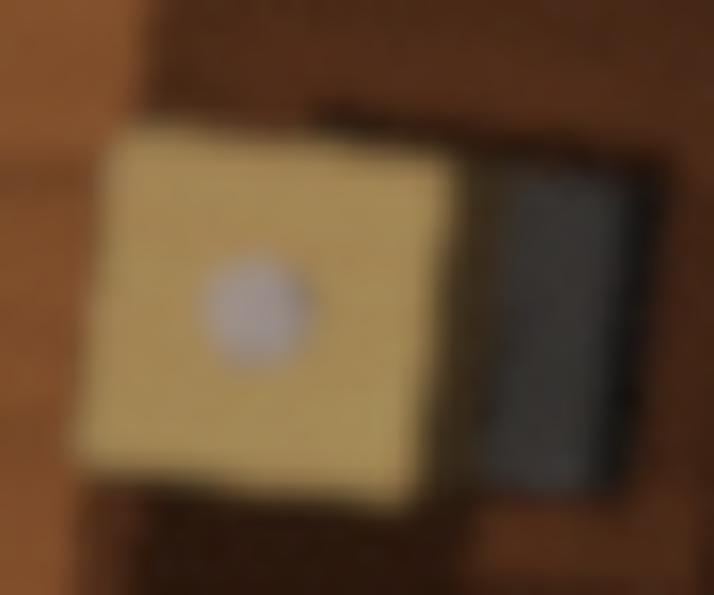

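View pics/k2.png

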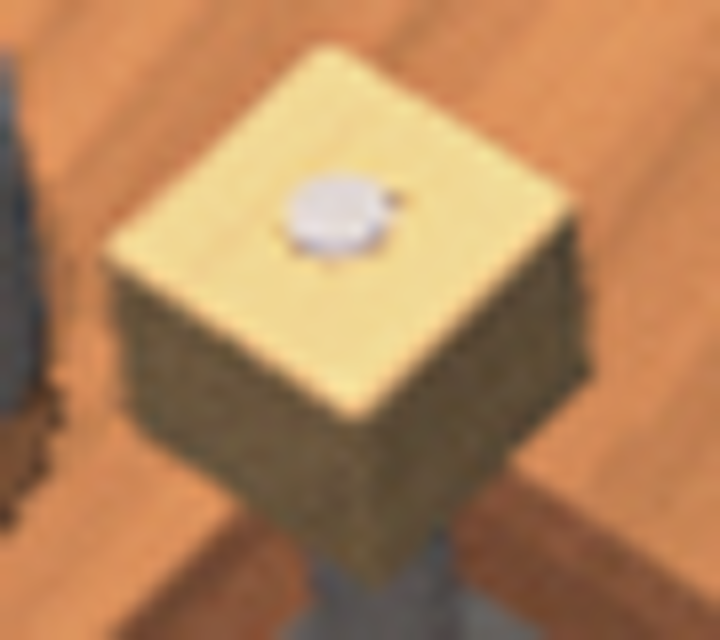

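View pics/k3.png

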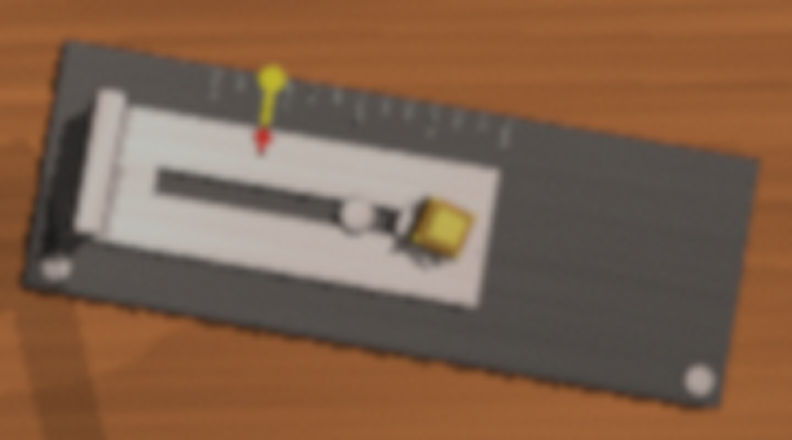

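Run:
```python
from h import *
def P(f,u,v,s,o,z): return world(f,o[0]+(u+.5)/s-.5,o[1]+(v+.5)/s-.5,z)
for f,ps,s,o,b in[(load('top0'),[(115,128),(455,150),(415,505),(78,472)],17,(203,193),(257,312)),(load('side0'),[(330,43),(577,203),(352,420),(105,248)],16,(270,250),(337,222))]:
    h=np.array([P(f,*p,s,o,143) for p in ps]);print(h.mean(0), P(f,*b,s,o,143))
    for i in range(4):
        e=h[(i+1)%4]-h[i];print(np.degrees(np.arctan2(e[1],e[0]))%90,np.linalg.norm(e))
    # depth
f=load('top6')
for p,z in[((272,78),14.5),((268,105),14.5),((263,135),22),((261,150),22)]: print(np.round(tojig(P(f,*p,4.4,(330,150),z)),2))
```

```text
[483.19341332 226.02545555 143.        ] [483.39753579 227.02351787 143.        ]
84.9793532177494 39.5902616310314
82.6844685447183 41.065111089088255
83.20518801287149 39.28445592754878
83.08095583116099 39.83779131130098
[481.73134139 228.54278435 143.        ] [482.47773445 228.27860563 143.        ]
81.51860499497235 38.260201125943865
81.76781015859709 38.56088381326898
80.8873680470427 38.39260598641491
81.57515815223435 38.13756860409426
[63.24 71.21]
[49.15 70.91]
[32.6  72.05]
[24.88 71.78]
```

Run:
```python
from h import *
go(482.6,227,106,-7.5)
```

```text
t 5.53 pos [491.9 136.8 194.8] rot [-1.7974e+02  1.1000e-01 -5.9400e+00] q [  8.  15. 100.   0.  65. 103.] F [-3.2  4.8 -0.2] T [ 0.13  0.1  -0.  ] op 0.703
tool delta [-18.4 -88.4  89.2] turn rad 0.027
```

move_arm:
  deltas:
    - [-6,-29,0,0.027,100]
    - [-6,-29,0,0,100]
    - [-6,-29,0,0,100]
    - [0,0,0,0,100]
    - [0,0,0,0,100]

```text
time: 5.95
ee_pos: [487.4, 219.4, 194.6]
ee_rot: [-180.0, -0.0, -7.5]
ft_force: [-0.4, -1.2, -0.3]
opening: 1.002
```

Run:
```python
from h import *
go(482.6,227,106,-7.5)
```

```text
t 5.95 pos [487.4 219.4 194.6] rot [-1.7999e+02 -1.0000e-02 -7.5200e+00] q [ 17.  17.  97.   0.  65. 114.] F [-0.4 -1.2 -0.3] T [-0.02 -0.02  0.  ] op 1.002
tool delta [-5.8 -6.9 88.6] turn rad -0.0
```

move_arm:
  deltas:
    - [-5.8,-6.9,10,0,100]
    - [0,0,25,0,100]
    - [0,0,25,0,100]
    - [0,0,20,0,100]
    - [0,0,8,0,100]

```text
time: 6.37
ee_pos: [480.5, 224.3, 103.3]
ee_rot: [179.9, 0.3, -7.8]
ft_force: [-0.8, -0.1, -0.9]
opening: 0.996
```

Run:
```python
from h import *
go(482.6,227,106,-7.5)
f=grab('side','side7'); crop(f,240,180,360,300,5,'g1')
```

```text
t 6.37 pos [480.5 224.3 103.3] rot [179.87   0.28  -7.77] q [ 18.  24. 103.   0.  54. 115.] F [-0.8 -0.1 -0.9] T [ 0.03 -0.03 -0.01] op 0.996
tool delta [ 1.7 -3.  -2.7] turn rad -0.005
```

View pics/g1.png

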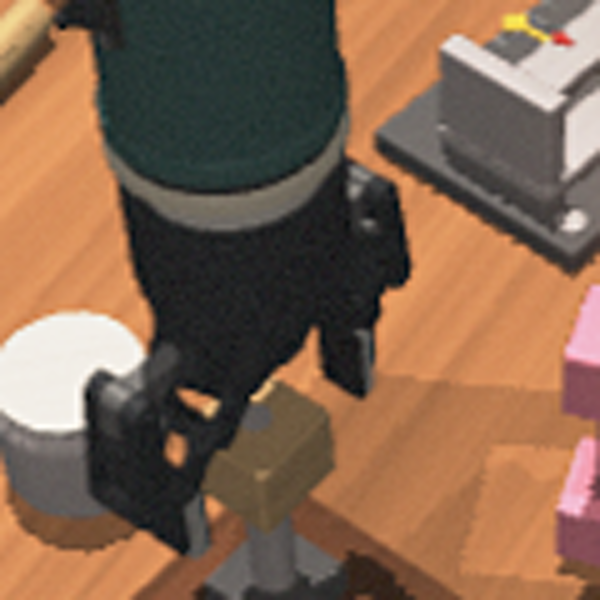

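The head sits between the fingers. I'll make a small centring shift, then close.

move_arm:
  deltas:
    - [1.7,-3.0,-1,0,80]
    - [0,0,0,0,60]
    - [0,0,0,0,40]
    - [0,0,0,0,20]
    - [0,0,0,0,20]
  newtons: 60

```text
time: 6.83
ee_pos: [486.1, 228.4, 108.8]
ee_rot: [-180.0, -0.1, -7.7]
ft_force: [0.7, -1.6, 5.9]
opening: 0.459
```

move_arm:
  deltas:
    - [0,0,0,0,10]
    - [0,0,0,0,0]
    - [0,0,0,0,0]

```text
time: 7.08
ee_pos: [486.1, 228.4, 108.8]
ee_rot: [-180.0, -0.1, -7.7]
ft_force: [0.2, -2.6, 6.5]
opening: 0.461
```

Run:
```python
from h import *
go(482.6,227,106,-7.5)
f=grab('side','side8'); crop(f,240,180,360,330,4,'g2')
```

```text
t 7.08 pos [486.1 228.4 108.8] rot [-1.7998e+02 -1.5000e-01 -7.6700e+00] q [ 18.  24. 102.  -0.  54. 116.] F [ 0.2 -2.6  6.5] T [-0.48  0.06  0.02] op 0.461
tool delta [-3.3  1.9  2.8] turn rad -0.003
```

View pics/g2.png

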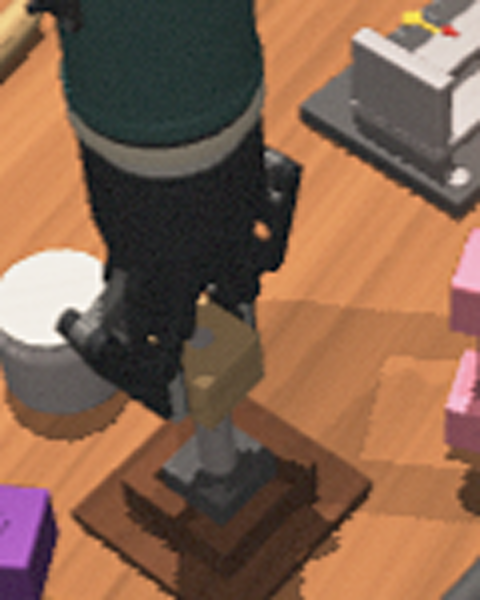

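move_arm:
  deltas:
    - [0,0,0,0,60]
    - [0,0,0,0,60]
    - [-3.3,0,1,0,60]
    - [0,0,0,0,60]
    - [0,0,0,0,40]

```text
time: 7.55
ee_pos: [481.2, 229.0, 106.2]
ee_rot: [180.0, 0.0, -7.7]
ft_force: [0.2, -0.3, 2.4]
opening: 0.475
```

move_arm:
  deltas:
    - [0,0,0,0,20]
    - [0,0,0,0,20]
    - [0,0,0,0,20]
    - [0,0,0,0,20]
  newtons: 80

```text
time: 7.88
ee_pos: [481.4, 228.7, 106.4]
ee_rot: [180.0, 0.0, -7.7]
ft_force: [-1.9, -3.2, 5.5]
opening: 0.456
```

Run:
```python
from h import *
go(482.6,227,206,-7.5)
```

```text
t 7.88 pos [481.4 228.7 106.4] rot [ 1.7996e+02  4.0000e-02 -7.6800e+00] q [ 18.  24. 103.  -0.  54. 116.] F [-1.9 -3.2  5.5] T [-0.7   0.52  0.02] op 0.456
tool delta [  1.4   1.6 -99.6] turn rad -0.003
```

move_arm:
  deltas:
    - [0,0,-10,0,20]
    - [0,0,-20,0,20]
    - [0,0,-25,0,20]
    - [0,0,-30,0,20]
    - [0,0,-25,0,20]

```text
time: 8.3
ee_pos: [481.7, 229.5, 217.8]
ee_rot: [-179.9, 0.0, -7.7]
ft_force: [1.7, 0.8, -3.2]
opening: 0.457
```

Run:
```python
from h import *
go(495,-214.3,216,-7.7)
f=grab('side','side9'); crop(f,220,120,380,320,3,'g3')
```

```text
t 8.3 pos [481.7 229.5 217.8] rot [-1.7994e+02  1.0000e-02 -7.6900e+00] q [ 18.  16.  96.   0.  68. 116.] F [ 1.7  0.8 -3.2] T [ 0.07 -0.06  0.06] op 0.457
tool delta [ 72.6 438.    1.4] turn rad 0.0
```

View pics/g3.png

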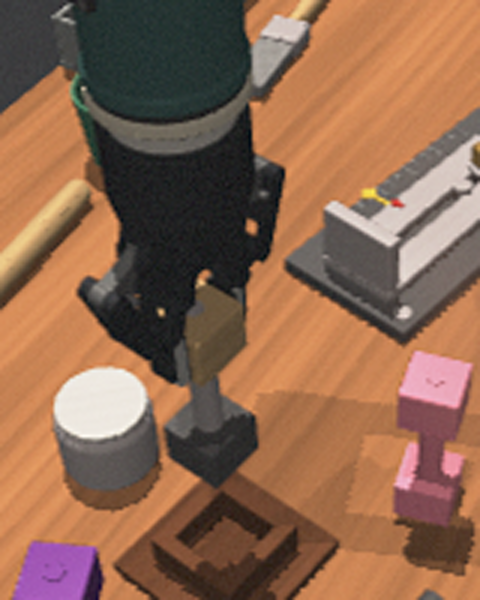

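move_arm:
  deltas:
    - [2.5,15,0,0,20]
    - [5,30,0,0,20]
    - [5,30,0,0,20]
    - [5,30,0,0,20]
    - [5,30,0,0,20]

```text
time: 8.77
ee_pos: [485.7, 91.4, 216.0]
ee_rot: [-180.0, 0.0, -7.7]
ft_force: [-0.9, 0.8, -3.9]
opening: 0.454
```

move_arm:
  deltas:
    - [5,30,0,0,20]
    - [5,30,0,0,20]
    - [5,30,0,0,20]
    - [5,30,0,0,20]
    - [5,30,0,0,20]

```text
time: 9.18
ee_pos: [490.5, -60.9, 216.0]
ee_rot: [-180.0, -0.0, -7.7]
ft_force: [0.3, -0.1, -4.1]
opening: 0.461
```

move_arm:
  deltas:
    - [5,30,0,0,20]
    - [5,30,0,0,20]
    - [5,30,0,0,20]
    - [5,30,0,0,20]
    - [5,30,0,0,20]

```text
time: 9.6
ee_pos: [495.3, -212.9, 215.9]
ee_rot: [-179.9, -0.0, -7.7]
ft_force: [0.5, 0.4, -4.2]
opening: 0.458
```

move_arm:
  deltas:
    - [0,0,0,-0.12,20]
    - [0,0,0,-0.12,20]
    - [0,0,0,-0.12,20]
    - [0,0,0,-0.12,20]
    - [0,0,0,-0.12,20]

```text
time: 10.02
ee_pos: [495.4, -211.5, 215.7]
ee_rot: [-179.9, -0.0, 27.0]
ft_force: [0.5, -0.6, -2.7]
opening: 0.456
```

move_arm:
  deltas:
    - [0,0,0,-0.12,20]
    - [0,0,0,-0.12,20]
    - [0,0,0,-0.12,20]
    - [0,0,0,-0.12,20]
    - [0,0,0,-0.12,20]

```text
time: 10.43
ee_pos: [495.5, -211.4, 215.8]
ee_rot: [-180.0, -0.0, 61.4]
ft_force: [-0.2, 0.6, -3.5]
opening: 0.458
```

Run:
```python
from h import *
go(495,-214.3,150,64)
```

```text
t 10.43 pos [ 495.5 -211.4  215.8] rot [-1.7997e+02 -4.0000e-02  6.1400e+01] q [-30.  16.  95.   0.  68.  -2.] F [-0.2  0.6 -3.5] T [-0.    0.01  0.05] op 0.458
tool delta [-2.8  1.  65.8] turn rad -0.045
```

move_arm:
  deltas:
    - [-2.8,1,10,-0.045,20]
    - [0,0,20,0,20]
    - [0,0,20,0,20]
    - [0,0,10,0,20]
    - [0,0,0,0,20]

```text
time: 10.85
ee_pos: [493.1, -213.4, 153.7]
ee_rot: [-179.7, -0.0, 63.6]
ft_force: [-0.7, -0.1, -4.5]
opening: 0.459
```

Run:
```python
from h import *
go(495,-214.3,150,64)
f=grab('side','side10'); crop(f,330,60,450,210,4,'s1'); crop(f,365,130,410,180,12,'s1b')
f=grab('top','top10'); crop(f,350,130,500,250,5,'s2')
```

```text
t 10.85 pos [ 493.1 -213.4  153.7] rot [-1.7969e+02 -5.0000e-02  6.3630e+01] q [-31.  21.  99.   0.  61.  -4.] F [-0.7 -0.1 -4.5] T [ 0.02 -0.02 -0.01] op 0.459
tool delta [0.  2.1 3.7] turn rad -0.006
```

View pics/s1.png

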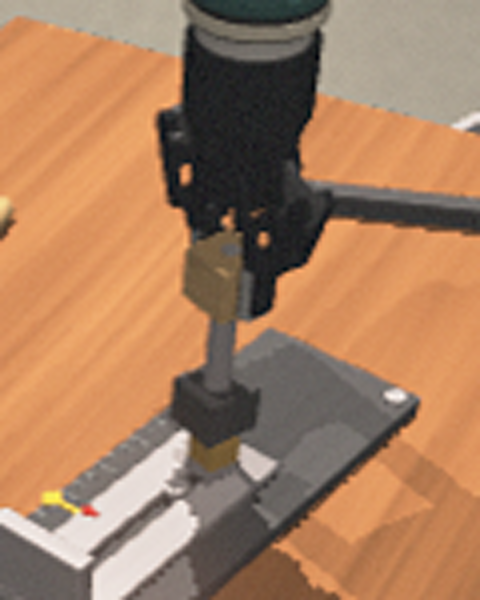

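View pics/s1b.png

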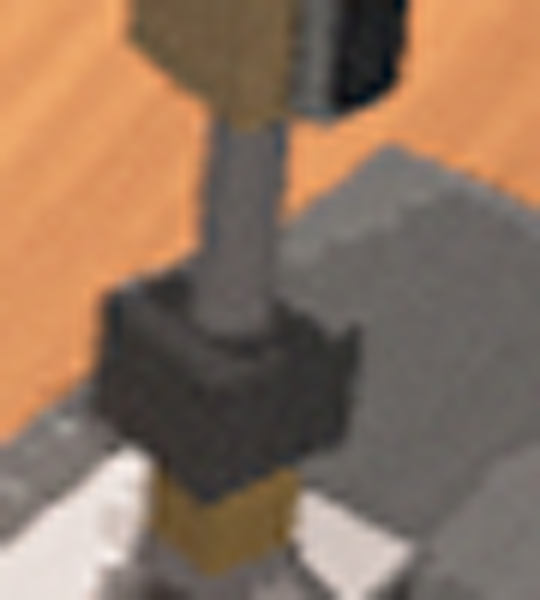

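View pics/s2.png

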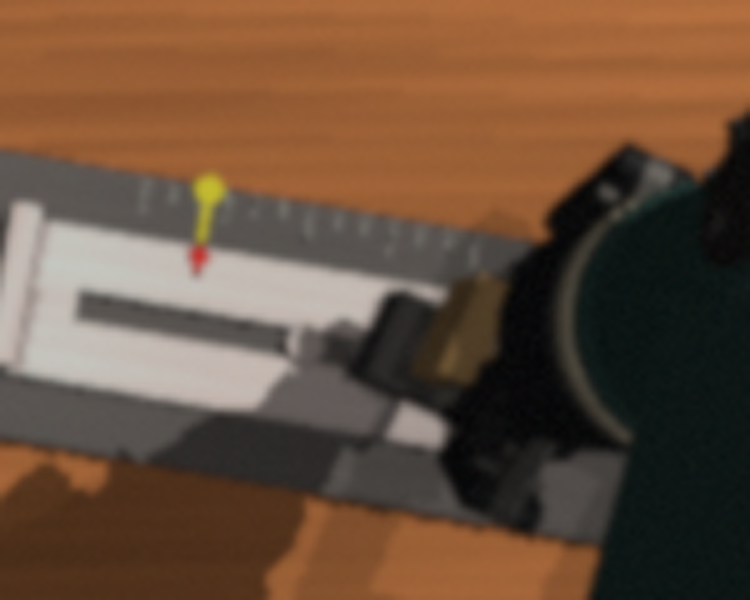

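Run:
```python
from h import *
def pr(f,c,w,yaw,z,s,o):
    out=[]
    for k in range(4):
        t=np.radians(yaw+45+90*k); p=pix(f,[c[0]+w/np.sqrt(2)*np.cos(t),c[1]+w/np.sqrt(2)*np.sin(t),z])
        out.append([round((p[0]-o[0]+.5)*s-.5),round((p[1]-o[1]+.5)*s-.5)])
    return out
f=load('side10'); s=12;o=(365,130)
C=(495.1,-214.3)
print('screw bottom',pr(f,C,24,64,25.5,s,o)); print('screw 43.5',pr(f,C,24,64,43.5,s,o))
zb=153.7-95.4
print('foot bot',pr(f,C,40,63.6,zb,s,o)); print('foot top',pr(f,C,40,63.6,zb+32,s,o))
t=load('top10')
print('foot top topview',pr(t,C,40,63.6,zb+32,5,(350,130)),pr(t,C,40,63.6,zb,5,(350,130)))
J=[(np.array(pix(f,[C[0]+d[0],C[1]+d[1],zb]))-pix(f,[*C,zb]))*12 for d in((1,0),(0,1))];print(J)
```

```text
screw bottom [[208, 578], [293, 538], [225, 481], [140, 520]]
screw 43.5 [[215, 515], [300, 475], [231, 418], [146, 457]]
foot bot [[213, 496], [358, 429], [242, 334], [98, 398]]
foot top [[224, 378], [373, 311], [254, 217], [107, 281]]
foot top topview [[371, 378], [461, 420], [501, 331], [412, 290]] [[352, 380], [438, 420], [477, 335], [391, 296]]
[array([-4.19032116, -1.42108599]), array([-1.95722025,  2.54121108])]
```

Run:
```python
from h import *
t=load('top10'); im=t['img'][180:225,410:460,::-1].astype(float); im=np.clip(im*2.2,0,255).astype('uint8')
cv2.imwrite('pics/s3.png',cv2.resize(im,None,fx=14,fy=12.9,interpolation=cv2.INTER_CUBIC))
f=load('side10'); im=f['img'][150:180,365:400,::-1].astype(float); im=np.clip(im*2.2,0,255).astype('uint8')
cv2.imwrite('pics/s4.png',cv2.resize(im,None,fx=20,fy=20,interpolation=cv2.INTER_CUBIC))
```

```text
(no output)
```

View pics/s3.png

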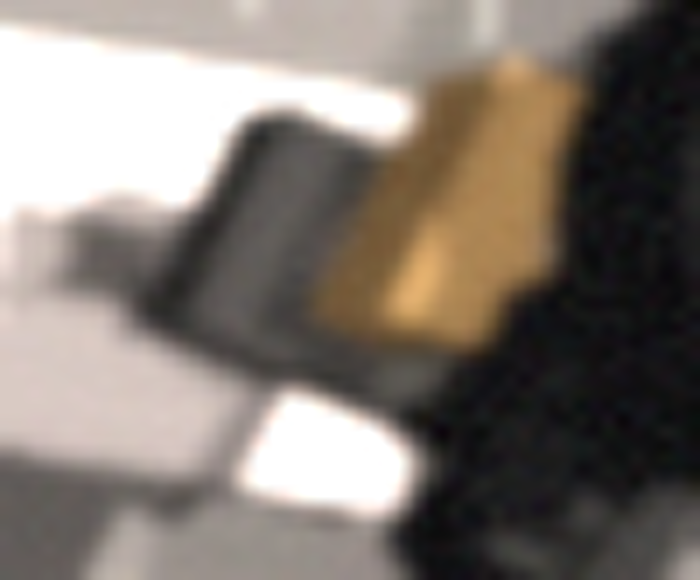

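View pics/s4.png

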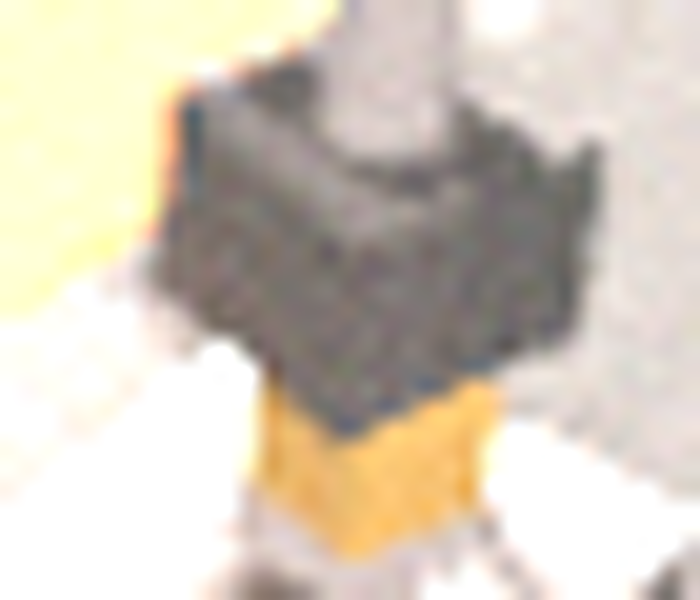

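The key foot sits over the screw within about 2 mm, which the chamfer will capture. I'll shift slightly and lower it.

move_arm:
  deltas:
    - [-1.8,0.9,0,0,20]
    - [0,0,4,0,20]
    - [0,0,6,0,20]
    - [0,0,6,0,20]
    - [0,0,4,0,20]

```text
time: 11.37
ee_pos: [494.8, -216.5, 135.9]
ee_rot: [-180.0, -0.0, 63.6]
ft_force: [-1.3, 0.5, -2.7]
opening: 0.455
```

Run:
```python
from h import *
go(495,-214.3,125,64)
f=grab('side','side11'); crop(f,350,100,420,190,6,'s5')
```

```text
t 11.37 pos [ 494.8 -216.5  135.9] rot [-1.7998e+02 -1.0000e-02  6.3640e+01] q [-31.  22. 100.   0.  58.  -5.] F [-1.3  0.5 -2.7] T [ 0.04  0.1  -0.01] op 0.455
tool delta [ 2.1 -0.8 10.9] turn rad -0.006
```

View pics/s5.png

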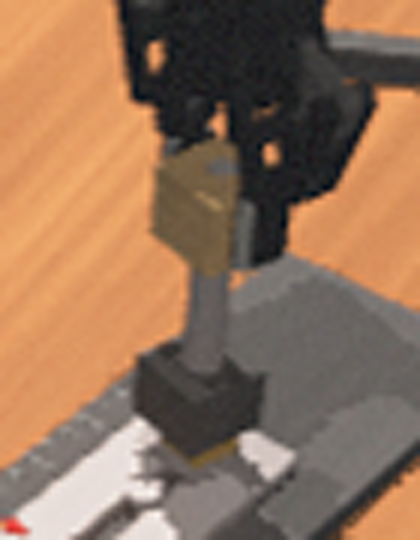

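move_arm:
  deltas:
    - [0,0,3,0,20]
    - [0,0,3,0,20]
    - [0,0,2,0,20]
    - [0,0,0,0,20]

```text
time: 11.75
ee_pos: [494.7, -216.6, 127.7]
ee_rot: [-180.0, -0.0, 63.6]
ft_force: [-0.1, 0.5, -3.7]
opening: 0.457
```

Run:
```python
from h import *
go(495,-214.3,125,64)
```

```text
t 11.75 pos [ 494.7 -216.6  127.7] rot [-1.7995e+02 -1.0000e-02  6.3640e+01] q [-31.  22. 101.   0.  57.  -5.] F [-0.1  0.5 -3.7] T [-0.06 -0.01 -0.04] op 0.457
tool delta [ 2.2 -0.7  2.7] turn rad -0.006
```

move_arm:
  deltas:
    - [0,0,1.5,0,20]
    - [0,0,1.5,0,20]
    - [0,0,0,0,20]

```text
time: 12.0
ee_pos: [494.7, -216.6, 125.0]
ee_rot: [-180.0, -0.0, 63.6]
ft_force: [-0.2, 0.9, -3.9]
opening: 0.455
```

Run:
```python
from h import *
go(495,-214.3,125,64)
```

```text
t 12.0 pos [ 494.7 -216.6  125. ] rot [-1.7997e+02 -1.0000e-02  6.3640e+01] q [-31.  23. 101.   0.  57.  -5.] F [-0.2  0.9 -3.9] T [ 0.1   0.2  -0.01] op 0.455
tool delta [ 2.1 -0.8  0. ] turn rad -0.006
```

move_arm:
  deltas:
    - [0,0,1.5,0,20]
    - [0,0,0,0,50]
    - [0,0,0,0,60]
    - [0,0,0,0,65]
    - [0,0,0,0,65]

```text
time: 12.42
ee_pos: [495.5, -217.0, 124.1]
ee_rot: [179.9, -0.0, 63.6]
ft_force: [-0.1, -0.1, -0.8]
opening: 0.651
```

Run:
```python
from h import *
go(495,-214.4,122,64)
f=grab('side','side12'); crop(f,350,100,420,190,6.6,'s6')
f=grab('top','top12'); im=f['img'][180:225,410:460,::-1].astype(float); im=np.clip(im*2.2,0,255).astype('uint8')
cv2.imwrite('pics/s7.png',cv2.resize(im,None,fx=14,fy=14,interpolation=cv2.INTER_CUBIC))
```

```text
t 12.42 pos [ 495.5 -217.   124.1] rot [179.93  -0.    63.64] q [-31.  23. 101.   0.  56.  -5.] F [-0.1 -0.1 -0.8] T [ 0.04 -0.04 -0.04] op 0.651
tool delta [ 2.1 -1.6  2.1] turn rad -0.006
```

View pics/s6.png

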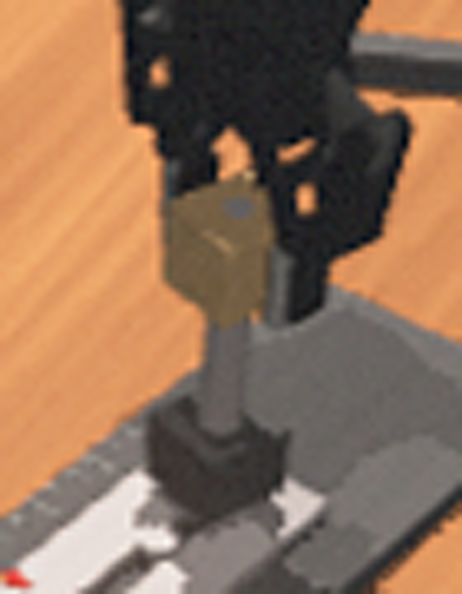

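View pics/s7.png

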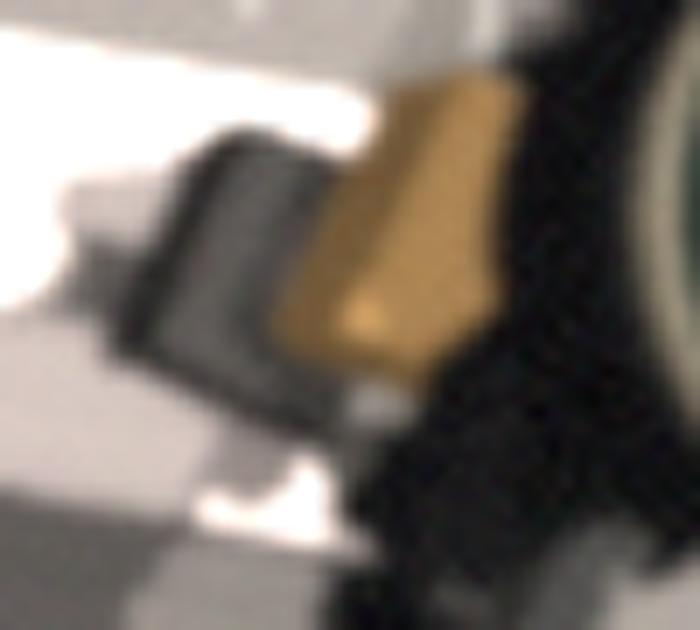

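Run:
```python
from h import *
f=load('side12')
for u,v in[(386,130),(384,134),(379,133)]:print(world(f,u,v).round(1))
t=load('top12')
for u,v in[(437,195),(441,198),(423,200)]:print(world(t,u,v).round(1))
```

```text
[ 497.6 -215.1  163. ]
[ 496.3 -201.2  160.2]
[ 508.9 -199.7  159.8]
[ 503.6 -194.4  160.3]
[ 497.7 -201.3  161.3]
[ 497.8 -193.5   61.7]
```

move_arm:
  deltas:
    - [2.1,-1.6,1,0,60]
    - [0,0,0,0,50]
    - [0,0,0,0,20]
    - [0,0,0,0,20]
    - [0,0,0,0,20]
  newtons: 60

```text
time: 12.93
ee_pos: [494.9, -214.2, 122.9]
ee_rot: [180.0, -0.0, 63.6]
ft_force: [0.4, 0.5, 1.4]
opening: 0.462
```

Run:
```python
from h import *
go(495,-214.4,122,64)
```

```text
t 12.93 pos [ 494.9 -214.2  122.9] rot [ 1.7996e+02 -1.0000e-02  6.3640e+01] q [-31.  23. 101.   0.  56.  -4.] F [0.4 0.5 1.4] T [ 0.05 -0.28 -0.04] op 0.462
tool delta [-0.1  0.2  0.9] turn rad -0.006
```

Seated: the foot top measures 61.7 mm (61.5 expected) and the head top about 161 mm. I'll start turning clockwise.

move_arm:
  deltas:
    - [0,0,0,0.08,20]
    - [0,0,0,0.08,20]
    - [0,0,0,0.08,20]
    - [0,0,0,0.08,20]
    - [0,0,0,0.08,20]

```text
time: 13.35
ee_pos: [493.8, -214.2, 122.9]
ee_rot: [-180.0, 0.1, 40.5]
ft_force: [-0.9, -0.2, 2.9]
opening: 0.46
```

Run:
```python
from h import *
go(495,-214.4,122,64)
```

```text
t 13.35 pos [ 493.8 -214.2  122.9] rot [-1.7995e+02  6.0000e-02  4.0540e+01] q [-31.  23. 101.  -0.  56.  19.] F [-0.9 -0.2  2.9] T [-0.09  0.25  0.16] op 0.46
tool delta [0.8 1.  0.9] turn rad -0.41
```

move_arm:
  deltas:
    - [0,0,0,0.09,20]
    - [0,0,0,0.09,20]
    - [0,0,0,0.09,20]
    - [0,0,0,0.09,20]
    - [0,0,0,0.09,20]

```text
time: 13.77
ee_pos: [494.4, -214.0, 122.9]
ee_rot: [-180.0, 0.0, 14.7]
ft_force: [1.0, 0.5, 0.2]
opening: 0.462
```

move_arm:
  deltas:
    - [0,0,0,0.09,20]
    - [0,0,0,0.09,20]
    - [0,0,0,0.09,20]
    - [0,0,0,0.09,20]
    - [0,0,0,0,20]

```text
time: 14.18
ee_pos: [495.0, -214.0, 122.9]
ee_rot: [-180.0, -0.1, -5.9]
ft_force: [1.9, 0.1, -0.4]
opening: 0.466
```

Run:
```python
from h import *
go(495,-214.4,122,64)
f=grab('side','side13'); crop(f,310,90,440,225,4.4,'s8')
```

```text
t 14.18 pos [ 495.  -214.   122.9] rot [-1.7999e+02 -5.0000e-02 -5.8600e+00] q [-31.  23. 101.   0.  56.  65.] F [ 1.9  0.1 -0.4] T [ 0.21 -0.44  0.03] op 0.466
tool delta [0.  0.4 0.9] turn rad -1.219
```

View pics/s8.png

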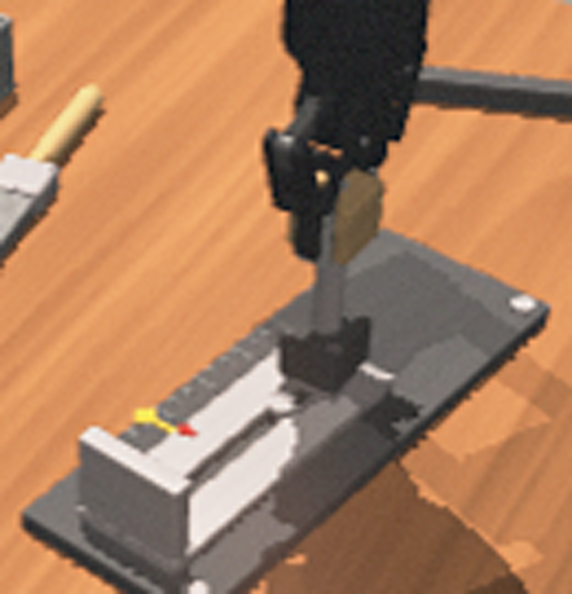

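I'll let go, turn back 90° around the head and take a fresh hold.

move_arm:
  deltas:
    - [0,0,0,0,60]
    - [0,0,0,0,95]
    - [0,0,0,0,95]
    - [0,0,0,0,95]
    - [0,0,0,0,95]

```text
time: 14.65
ee_pos: [494.2, -214.1, 122.7]
ee_rot: [-180.0, 0.0, -5.7]
ft_force: [0.4, -0.9, 0.5]
opening: 0.949
```

move_arm:
  deltas:
    - [0,0,0,-0.12,95]
    - [0,0,0,-0.12,95]
    - [0,0,0,-0.12,95]
    - [0,0,0,-0.12,95]
    - [0,0,0,-0.12,95]

```text
time: 15.07
ee_pos: [494.3, -214.1, 122.7]
ee_rot: [-180.0, 0.0, 29.1]
ft_force: [0.2, 0.3, 0.0]
opening: 0.943
```

move_arm:
  deltas:
    - [0,0,0,-0.12,95]
    - [0,0,0,-0.12,95]
    - [0,0,0,-0.12,95]
    - [0,0,0,-0.12,95]
    - [0,0,0,-0.12,95]

```text
time: 15.48
ee_pos: [494.3, -214.1, 122.8]
ee_rot: [-180.0, 0.0, 63.4]
ft_force: [-0.1, 0.6, -0.9]
opening: 0.95
```

move_arm:
  deltas:
    - [0,0,0,-0.12,95]
    - [0,0,0,-0.12,95]
    - [0,0,0,-0.12,95]
    - [0,0,0,-0.01,95]
    - [0,0,0,0,95]

```text
time: 15.9
ee_pos: [494.4, -214.1, 122.8]
ee_rot: [-180.0, -0.0, 84.1]
ft_force: [0.7, -0.3, -1.0]
opening: 0.948
```

Run:
```python
from h import *
go(495,-214.4,122,84.1)
f=grab('side','side14'); crop(f,310,90,440,225,4.4,'s9'); print(f['depth'].shape)
```

```text
t 15.9 pos [ 494.4 -214.1  122.8] rot [-1.7999e+02 -1.0000e-02  8.4120e+01] q [-31.  23. 101.   0.  56. -25.] F [ 0.7 -0.3 -1. ] T [ 0.06 -0.01  0.02] op 0.948
tool delta [-0.3  0.7  0.8] turn rad 0.0
(400, 640)
```

View pics/s9.png

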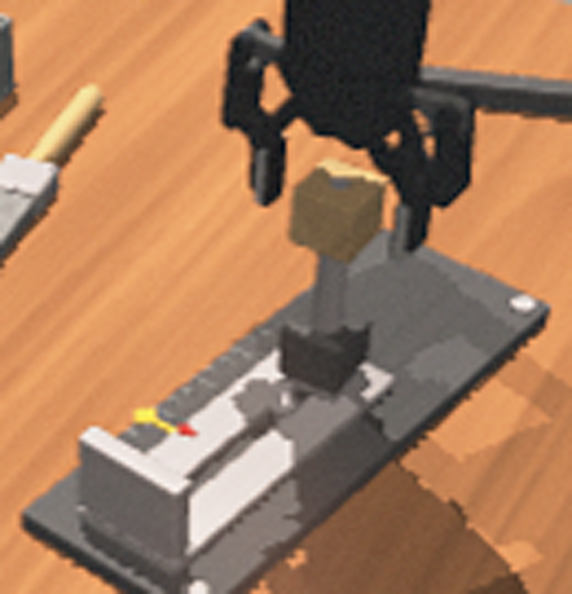

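The key stands upright between the open fingers. I'll regrip and turn on.

move_arm:
  deltas:
    - [0,0,0,0,60]
    - [0,0,0,0,30]
    - [0,0,0,0,20]
    - [0,0,0,0,20]
    - [0,0,0,0,20]

```text
time: 16.37
ee_pos: [494.6, -214.1, 123.0]
ee_rot: [180.0, -0.0, 84.2]
ft_force: [0.6, -0.2, 2.4]
opening: 0.461
```

move_arm:
  deltas:
    - [0,0,0,0,20]
    - [0,0,0,0.06,20]
    - [0,0,0,0.08,20]
    - [0,0,0,0.08,20]
    - [0,0,0,0.08,20]

```text
time: 16.78
ee_pos: [495.1, -214.3, 123.0]
ee_rot: [179.9, -0.0, 66.9]
ft_force: [1.4, 0.2, 0.9]
opening: 0.457
```

move_arm:
  deltas:
    - [0,0,0,0.08,20]
    - [0,0,0,0.08,20]
    - [0,0,0,0.08,20]
    - [0,0,0,0.08,20]
    - [0,0,0,0.08,20]

```text
time: 17.2
ee_pos: [495.6, -214.6, 123.1]
ee_rot: [179.9, -0.1, 43.9]
ft_force: [2.3, 0.2, -1.4]
opening: 0.469
```

Run:
```python
from h import *
go(495,-214.4,122,84.1)
```

```text
t 17.2 pos [ 495.6 -214.6  123.1] rot [ 1.7987e+02 -5.0000e-02  4.3940e+01] q [-31.  23. 101.   0.  56.  15.] F [ 2.3  0.2 -1.4] T [-0.14 -0.58  0.2 ] op 0.469
tool delta [-0.3 -0.6  1.1] turn rad -0.701
```

move_arm:
  deltas:
    - [0,0,0,0.05,20]
    - [0,0,0,0.05,20]
    - [0,0,0,0.05,20]
    - [0,0,0,0.05,20]
    - [0,0,0,0,20]
  newtons: 70

```text
time: 17.62
ee_pos: [495.8, -214.8, 123.1]
ee_rot: [179.9, -0.1, 32.6]
ft_force: [2.0, -1.5, -0.4]
opening: 0.464
```

Run:
```python
from h import *
go(495,-214.4,122,84.1)
```

```text
t 17.62 pos [ 495.8 -214.8  123.1] rot [ 1.7986e+02 -9.0000e-02  3.2600e+01] q [-31.  23. 101.   0.  56.  27.] F [ 2.  -1.5 -0.4] T [-0.24 -0.69  0.03] op 0.464
tool delta [-0.5 -0.8  1.1] turn rad -0.899
```

move_arm:
  deltas:
    - [0,0,0,0.04,20]
    - [0,0,0,0.04,20]
    - [0,0,0,0.04,20]
    - [0,0,0,0.04,20]
    - [0,0,0,0,20]

```text
time: 18.03
ee_pos: [495.9, -215.0, 123.1]
ee_rot: [179.9, -0.1, 23.5]
ft_force: [3.5, -1.7, -1.3]
opening: 0.46
```

Run:
```python
from h import *
go(495,-214.4,122,84.1)
```

```text
t 18.03 pos [ 495.9 -215.   123.1] rot [ 1.7985e+02 -1.0000e-01  2.3540e+01] q [-31.  23. 101.  -0.  56.  36.] F [ 3.5 -1.7 -1.3] T [-0.56 -0.92  0.03] op 0.46
tool delta [-0.6 -0.9  1.1] turn rad -1.057
```

move_arm:
  deltas:
    - [0,0,0,0.04,20]
    - [0,0,0,0.04,20]
    - [0,0,0,0.04,20]

```text
time: 18.28
ee_pos: [495.9, -215.2, 123.1]
ee_rot: [179.8, -0.1, 16.7]
ft_force: [3.8, -3.0, -3.0]
opening: 0.461
```

Run:
```python
from h import *
go(495,-214.4,122,84.1)
```

```text
t 18.28 pos [ 495.9 -215.2  123.1] rot [ 1.7985e+02 -1.2000e-01  1.6700e+01] q [-31.  23. 101.  -0.  56.  43.] F [ 3.8 -3.  -3. ] T [-0.77 -1.02  0.24] op 0.461
tool delta [-0.7 -1.   1.1] turn rad -1.176
```

move_arm:
  deltas:
    - [0,0,0,0.04,20]
    - [0,0,0,0.04,20]

```text
time: 18.45
ee_pos: [495.9, -215.3, 123.1]
ee_rot: [179.8, -0.1, 12.1]
ft_force: [5.0, -2.7, -3.1]
opening: 0.461
```

Run:
```python
from h import *
go(495,-214.4,122,84.1)
f=grab('side','side15'); crop(f,350,100,420,190,6.6,'s10')
```

```text
t 18.45 pos [ 495.9 -215.3  123.1] rot [ 1.7985e+02 -1.3000e-01  1.2120e+01] q [-31.  23. 101.  -0.  56.  47.] F [ 5.  -2.7 -3.1] T [-0.76 -0.98  0.18] op 0.461
tool delta [-0.7 -1.   1.1] turn rad -1.256
```

View pics/s10.png

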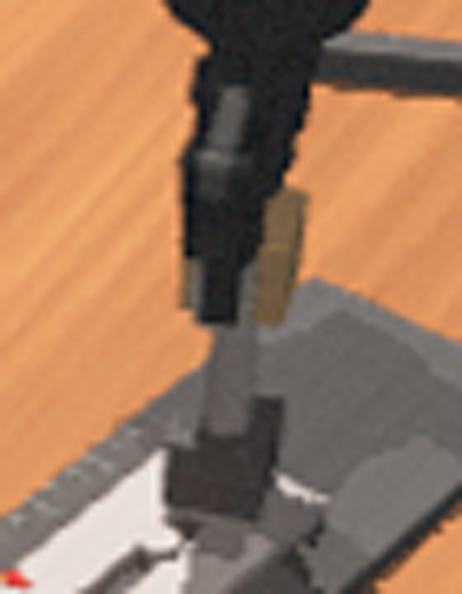

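move_arm:
  deltas:
    - [0,0,0,0.04,20]
    - [0,0,0,0.04,20]
    - [0,0,0,0.04,20]

```text
time: 18.75
ee_pos: [496.0, -215.4, 123.1]
ee_rot: [179.8, -0.2, 5.3]
ft_force: [3.2, -3.5, -2.3]
opening: 0.463
```

Run:
```python
from h import *
go(495,-214.4,122,84.1)
```

```text
t 18.75 pos [ 496.  -215.4  123.1] rot [ 1.7985e+02 -1.5000e-01  5.2800e+00] q [-31.  23. 101.  -0.  56.  54.] F [ 3.2 -3.5 -2.3] T [-0.86 -1.09  0.64] op 0.463
tool delta [-0.9 -1.1  1.1] turn rad -1.376
```

move_arm:
  deltas:
    - [0,0,0,0.03,20]
    - [0,0,0,0.03,20]

```text
time: 18.92
ee_pos: [495.9, -215.4, 123.1]
ee_rot: [179.8, -0.1, 2.0]
ft_force: [4.7, -3.2, -2.3]
opening: 0.465
```

Run:
```python
from h import *
go(495,-214.4,122,84.1)
```

```text
t 18.92 pos [ 495.9 -215.4  123.1] rot [ 1.7983e+02 -1.4000e-01  2.0000e+00] q [-31.  23. 101.  -0.  56.  57.] F [ 4.7 -3.2 -2.3] T [-0.77 -1.15  1.67] op 0.465
tool delta [-0.9 -1.1  1.1] turn rad -1.433
```

Twist torque rose sharply from about 0.2 to 1.67 N·m, so the end stop is reached. I'll unload, release and lift away.

move_arm:
  deltas:
    - [0,0,0,-0.02,20]
    - [0,0,0,0,50]
    - [0,0,0,0,90]
    - [0,0,0,0,95]
    - [0,0,0,0,95]

```text
time: 19.33
ee_pos: [493.6, -213.5, 122.5]
ee_rot: [-179.9, 0.1, 2.9]
ft_force: [0.3, -0.4, 0.1]
opening: 0.901
```

Run:
```python
from h import *
go(495,-214.4,122,84.1)
```

```text
t 19.33 pos [ 493.6 -213.5  122.5] rot [-1.7992e+02  9.0000e-02  2.9200e+00] q [-31.  23. 101.   0.  56.  56.] F [ 0.3 -0.4  0.1] T [-0.01 -0.03 -0.01] op 0.901
tool delta [1.4 1.  0.5] turn rad -1.417
```

move_arm:
  deltas:
    - [0,0,-15,0,95]
    - [0,0,-25,0,95]
    - [0,0,-35,0,95]
    - [0,0,-35,0,95]
    - [0,0,-30,0,95]

```text
time: 19.75
ee_pos: [494.0, -213.8, 264.7]
ee_rot: [-180.0, 0.0, 2.9]
ft_force: [0.5, -1.1, -0.2]
opening: 0.95
```

move_arm:
  deltas:
    - [-15,30,0,0,95]
    - [-15,30,0,0,95]
    - [-15,30,0,0,95]
    - [-15,30,0,0,95]
    - [-15,30,0,0,95]

```text
time: 20.17
ee_pos: [426.0, -368.4, 262.8]
ee_rot: [-180.0, 0.0, 2.9]
ft_force: [1.1, -0.0, 0.7]
opening: 0.955
```

Run:
```python
from h import *
go(495,-214.4,122,84.1)
f=grab('side','side16'); crop(f,310,90,440,225,4.4,'v1')
f=grab('top','top16'); crop(f,330,130,510,250,4.4,'v2')
```

```text
t 20.17 pos [ 426.  -368.4  262.8] rot [-1.7995e+02  2.0000e-02  2.9400e+00] q [-48.  16.  89.   0.  75.  39.] F [ 1.1 -0.   0.7] T [ 0.01  0.02 -0.02] op 0.955
tool delta [  76.9 -150.1  140.9] turn rad -1.416
```

View pics/v1.png

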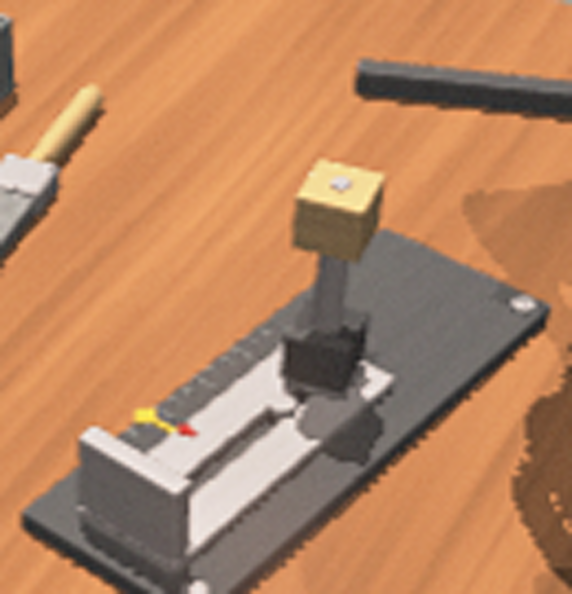

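View pics/v2.png

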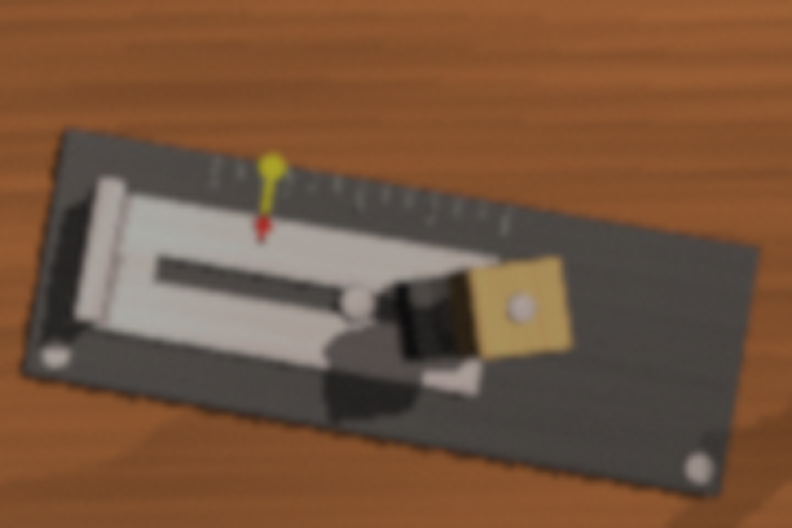

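Run:
```python
from h import *
f=load('top16'); crop(f,415,180,465,215,16,'v3'); g=load('side16'); crop(g,370,120,402,155,16,'v4'); crop(g,330,170,380,200,16,'v5')
print(world(f,448,200).round(1),world(f,444,195).round(1),world(f,425,200).round(1), world(g,388,128).round(1), world(g,388,133).round(1))
```

```text
[ 493.7 -214.1  161.7] [ 503.3 -207.7  159.5] [ 497.8 -198.1   60.3] [ 497.6 -227.   161.7] [ 488.8 -207.7  161.7]
```

View pics/v3.png

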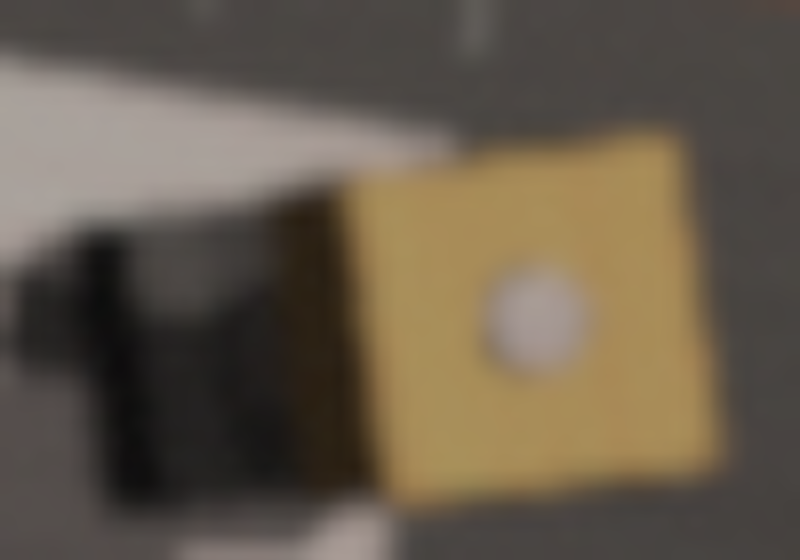

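View pics/v4.png

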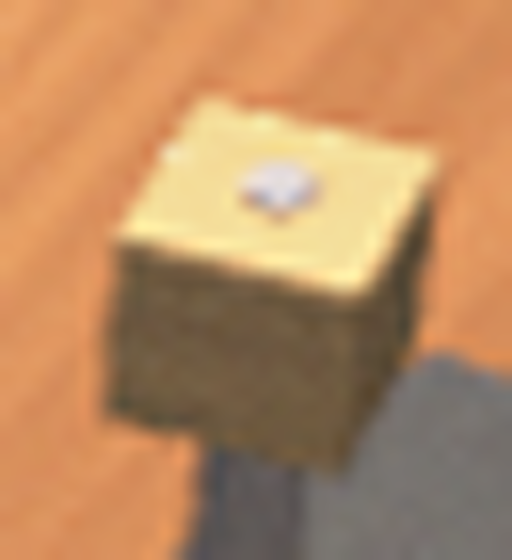

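View pics/v5.png

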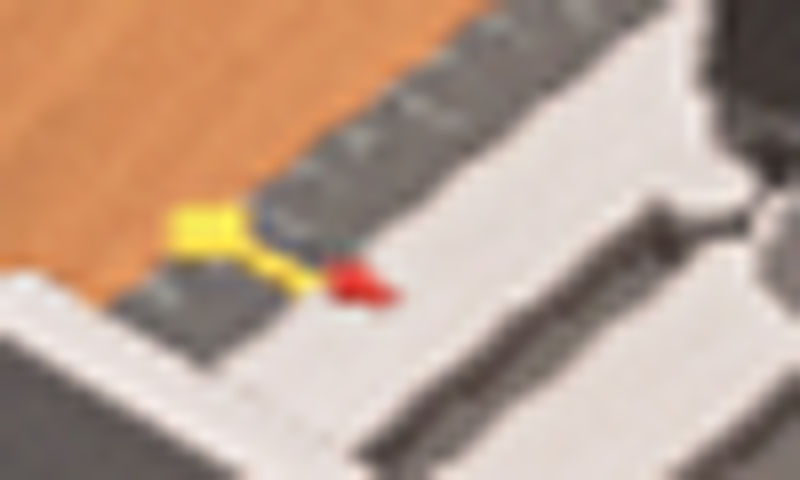

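Run:
```python
from h import *
def P(f,u,v,s,o,z): return world(f,o[0]+(u+.5)/s-.5,o[1]+(v+.5)/s-.5,z)
for f,ps,s,o in[(load('top16'),[(345,180),(682,132),(725,465),(390,508)],16,(415,180)),(load('side16'),[(205,97),(438,150),(355,293),(118,235)],16,(370,120))]:
    h=np.array([P(f,*p,s,o,161.5) for p in ps]);print(h.mean(0))
    print([ (round(np.degrees(np.arctan2(e[1],e[0]))%90,1),round(np.linalg.norm(e),1)) for e in (h[(i+1)%4]-h[i] for i in range(4))])
f=load('top16')
for p,z in[((272,166),14.5),((267,195),14.5),((263,224),22),((261,237),22)]: print(np.round(tojig(P(f,*p,4.4,(330,130),z)),2))
f=load('side16')
for p,z in[((205,233),14.5),((300,281),14.5),((348,277),22),((392,298),22)]: print(np.round(tojig(P(f,*p,16,(330,170),z)),2))
# differential travel by plate's -y edge in top0 vs top16
```

```text
[ 494.41896552 -214.18697593  161.5       ]
[(np.float64(6.8), np.float64(39.7)), (np.float64(5.2), np.float64(39.4)), (np.float64(6.1), np.float64(39.3)), (np.float64(5.7), np.float64(38.9))]
[ 493.57362496 -212.17602858  161.5       ]
[(np.float64(6.7), np.float64(37.5)), (np.float64(6.0), np.float64(40.4)), (np.float64(5.8), np.float64(37.5)), (np.float64(6.0), np.float64(39.8))]
[63.24 71.21]
[48.05 71.24]
[32.1  71.97]
[25.38 71.86]
[62.26 72.41]
[42.87 71.31]
[32.39 72.  ]
[23.8  71.29]
```

Run:
```python
from h import *
grab('top','top17')
```

```text
(no output)
```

View pics/top17.png

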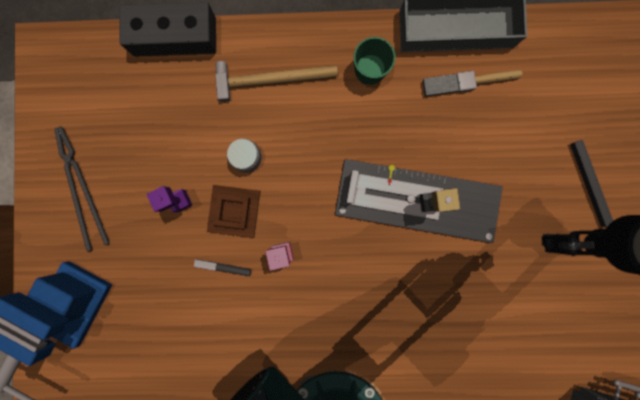

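Everything else is in place: tin (243,155), chisel (222,268), pink (279,257) and purple (168,199). The key stands on the screw at (440,200).

```bash
python3 -c "
from rig import ctrl
print(ctrl.finish_job())"
```

```text
the job is handed in; nothing more can be done
None
```

The job is handed in, finished at about 20 s on the robot's clock. The stop is on the line and the screw is tightened to its end stop. The key is left standing on the screw.

- **Stop:** I slid it by its lug about 69 mm. In the final pictures the pointer is about 0.7 mm past the mark in the top view, and within about 0.3 mm of it in the side view. The two cameras disagree slightly, within their 2 mm calibration. The stop did not shift while I tightened the screw.
- **Key and screw:** I put the key on the screw and turned it about 70° clockwise. Then I let go, turned the gripper back 90° and regripped it for the rest. The twist torque jumped from about 0.2 to 1.67 N·m at the end, which I took as the end stop.
- **Final key angle:** The key ended 3–4° short of the gripper's angle, because it gave a little in the pads at the stop. Its final angle agrees with the screw being at the end stop.
- **Last checks:** The key is upright and fully seated: its head top measures about 161.7 mm against 161.5 expected. The other tools look unmoved in the last top view, and the arm is clear of everything with no contact force.

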